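# Wind a jammed label-printer cutter home through its access slot

## Robot

A 6-joint arm with a two-finger parallel gripper is mounted at the origin on the work surface. World frame = base frame: x ahead of the robot, y to its left, z up, the work surface at z = 0. Lengths are in m, angles in rad, forces in N, time in s.
With the tool pointing down it reaches from about 0.275 to 0.725 m from the base axis. Payload 15.9 kg.
Tool frame: the origin (TCP) lies between the finger pads; the fingertips stand 25 mm ahead of it and the grasp point (between the pads) lies 6 mm ahead of it; z points along the fingers, y is the direction in which the jaws open and shut (so a half turn about z gives the same grasp; the last joint's range is limited). The gripper opens to 85 mm and grips with 20 to 120 N. Pads are 22 mm wide; open, the fingers measure 114 mm over their backs; the gripper's body (76 mm by 85 mm) begins 54 mm behind the grasp point. The pads swing forward as they close: fully open they stand 13 mm farther back than shut.
Start: joints at [-1.22, 0.213, -0.034, 1.323, 0, 1.571], TCP at [0.172, -0.47, 0.256] pointing down, gripper open.
Joint ranges: [-2.98, 2.98], [-0.74, 1.72], [-1.14, 1.35], [-2.1, 2.04], [-1.57, 1.44], [-3.14, 3.14]. Speed limits (rad/s): [1.89, 1.89, 2.39, 2.57, 3.14, 3.14].

## Interface

Orientations are given as a unit quaternion [x, y, z, w].
In Python, from workcell import robot gives the robot as it stands.
- The arm moves only by the tool move_arm, never from a script. Its arguments are lists of equal length, an entry for each row: "translation": the shift along the tool's x, y, z in mm, a list of three; "dr": the turn, a rotation vector about the tool's x, y, z in rad, a list of three. In form: {"translation": [[x, y, z], ...], "dr": [[wx, wy, wz], ...]}. A call has 1 to 20 rows; each row is the pose to reach, as a shift and turn from the pose measured when the call began, along the tool's axes at that moment; what a row does not reach only later rows make up. A row lasts 1/12 s, in which the tool goes at most 41.7 mm and 7.16 degrees, less where a joint would pass 70% of its speed; a pose out of reach is approached as far as the arm can. A call with a gripper value outside its range is refused whole. "jaw" is the opening, from 0 (shut) to 1 (fully open), set as the call begins (left out, the last holds). The fingers move at their own pace and stop on an object; "force" is the grip in N (left out, the last holds). Time passes only in rows, so rows that repeat a pose let the fingers close. It gives the time, the measured TCP pose, the force and the opening at its end, in the units of the state.
- robot.get_state(): the state, without advancing time (a new reading comes with each control period).
- robot.read_camera(name): name is "scene" or "top" or "wrist"; returns a dict with "color" (400x640x3 uint8, red, green, blue), "vfov" (degrees; the focal length in pixels is half the picture's height over the tangent of half this angle, whatever the lens; pixels are square), "cx", "cy" (the principal point, pixels), "pose" (4x4, takes a point from camera to world coordinates). Camera axes: x right, y down, z forward; pixel columns grow to the right and rows downward; lengths in m; the calibration is good to about 2 mm. The wrist camera is an equidistant fisheye: a pixel r from the principal point sees the ray r / f radians off the axis. A picture is of the moment at which its call begins. There is no depth.
- robot.close_job(): hands the job in, once; it reports no verdict.
The state is a dict: "t": time; "q": joint angles; "dq": joint speeds; "joint_efforts": joint torques, N m; "eef_pos": TCP position; "tcp_rot": TCP orientation; "force": force on the tool from outside, world axes, zero at the start; "moment": the same for the moment, N m; "opening": finger opening in m.
Only numpy, scipy, OpenCV 4.12 (cv2) and the standard library are available. Lean on these libraries where they do the work, as an engineer would, in place of code of your own. Each camera call takes 0.05 s, during which the arm holds its last target.

## Task

The label printer's cutter has jammed part-way out. First take the head pressure off by turning the black knob on top of the printer anticlockwise to its stop; then put the tip of the yellow-handled adjusting tool through the narrow slot in the sloping cutter cover and push the teeth of the star wheel to the left as you face the cover, the way the blue arrow points, a tooth at a time, until the red blade marker is fully home against its stop, without forcing it. Put the adjusting tool back upright in its hole in the wooden block and leave everything else where it stands.

Things in the scene. Friction and masses are not known exactly. Their poses are not given: they have to be found in the camera images.
- printer: Desktop label printer, fixed, light grey, its front turned towards the robot's right; chassis 270 (x) x 240 (y) x 160 mm high, origin under the chassis centre, x pointing to its back, y to the left as one faces its front, z up. The cutter module stands 87 mm out of the front (-x), 200 mm wide; its cover slopes at 40 degrees from level, from 58 mm up at the front edge to 133 mm at the chassis.
- head_knob (a joint): Head-pressure knob on the printer's top, 60 mm to the left (+y) of its centre line and 95 mm to the front (-x) of the chassis centre. 0 = end stop, pressure off; grows clockwise seen from above, up to 1.6 rad. Stays where it is left (0.04 N m of friction). Anticlockwise turns it towards 0.
- head_knob_grip (a point): Point on the knob's upright axis at the height to grip: middle of a bar grip 42 mm long, 14 mm thick and 32 mm high whose top is 7 mm above this point; round skirt of 22 mm radius 23 mm below it, base disc of 34 mm radius 31 mm below. The point's x axis lies along the bar and turns with it; the bar is along the printer's x axis at 0.
- slot (a point): Centre of the mouth of the access slot, in the outer surface of the sloping cover. Its axes: x up the slope, y along the slot to the left as one faces the cover, z straight out of the cover, so the tool goes in along -z, tilted 40 degrees from upright. Slot 20 mm long (y) by 10 mm wide (x), through the 12 mm thick cover: the tool can stray only about 20 degrees from square in the x-z plane.
- wheel_centre (a point): Centre of the star wheel, 36 mm below the slot's mouth; a fixed point with the axes of slot. Axle along x. 12 teeth, 30 degrees apart, tips at 22 mm radius (14 mm below the mouth), roots at 13.5 mm, 2.5 mm thick, 8 mm wide (x). Turns stiffly (3 N at the teeth), stays where left; +y brings the blade home, 3 mm a tooth, to a hard stop. Where the teeth stand is not known: feel for a gap.
- blade_mark (a point): Centre of the red blade marker (7 x 12 mm), seen through the window in the cutter cover to the right of the slot. It slides up the slope (+x of slot) as the wheel is advanced; starts 8.5 to 13.8 mm short of home.
- blade_home (a point): Fixed point where the centre of the red marker is when the blade is fully home against its stop, between the two green marks beside the window.
- adjuster: Loose tool, 60 g, 125 mm long, standing in one of the two holes of the block. Origin at the end of its tip, z along the tool towards the handle. Steel shank 5 mm thick with round end for the first 26 mm, then 6 mm, up to 65 mm; black collar of 25 mm diameter from 65 to 69 mm, which rests on the block; square yellow handle, 15 x 15 mm with faces along the tool's x and y, from 69 to 125 mm.
- adjuster_grip (a point): Middle of the yellow handle, 99 mm from the tip, on the tool's axis.
- block: Fixed wooden block 60 (x) x 125 (y) x 75 mm high, origin under its centre, with two upright round holes of 17 mm diameter and 68 mm depth at y = -30 mm and y = +30 mm on its centre line.
- block_hole0 (a point): Mouth of the hole at y = -30 mm, at the top of the block.
- block_hole1 (a point): Mouth of the hole at y = +30 mm, at the top of the block.
- scriber: Bystander: tool like the adjusting tool but with a round blue handle (16 mm diameter, 45 mm high), in the other hole of the block.
- bottle_a: Bystander: amber bottle with gold cap, 72 mm diameter, 194 mm high, origin under its centre.
- bottle_b: Bystander: amber bottle with gold cap, same size.
- label_roll: Bystander: white label roll, 90 mm diameter, 50 mm high, lying flat; origin under its centre.
- tape_dispenser: Bystander: black tape dispenser 150 x 60 mm, 98 mm high.
- card_terminal: Bystander: black card terminal 160 x 75 x 22 mm.
- cup: Bystander: steel cup, 72 mm diameter, 75 mm high.
Not all that is in view belongs to the job. Leave any white look-alike of the adjuster alone. What is shaped like the block but green is not meant.

How it is judged:
On the way, in this order (a step that is already met when the one before it is completed fails the run):
1. the head-pressure knob is turned anticlockwise to its stop (within 0.08 rad) (value of joint head_knob below 0.08 rad), for 0.2 s.
2. the blade marker is fully home (within 0.8 mm) (distance between blade_mark and blade_home below 0.0008 m), for 0.2 s.
At the end, for the whole second after the job is handed in: The head-pressure knob is within 0.08 rad of its anticlockwise stop, the red blade marker is within 0.8 mm of its home, and the adjusting tool stands at rest upright (within 0.15 rad) in a hole of the block, its collar down on the wood (within 4 mm) (value of joint head_knob below 0.08 rad and distance between blade_mark and blade_home below 0.0008 m and (horizontal distance between adjuster and block_hole0 below 0.009 m or horizontal distance between adjuster and block_hole1 below 0.009 m) and z of adjuster in the frame of block below 0.014 m and angle between adjuster's own z axis and vertical below 0.15 rad and linear speed of adjuster below 0.02 m/s); the robot touches nothing.
It fails at once if the mechanism is forced: more than 60 N between the adjusting tool and the printer (cover and star wheel included) (contact force between adjuster and printer above 60 N).
It fails at once if a bottle, the label roll, the tape dispenser, the card terminal or the cup is moved by more than 30 mm (distance of any of bottle_a, bottle_b, label_roll, tape_dispenser, card_terminal, cup from where it was at the start of the episode above 0.03 m).
It fails at once if the blue-handled tool is taken out of its hole (distance of scriber from where it was at the start of the episode above 0.03 m).
It also fails if it takes over 70 s, if anything falls off the work surface, if the arm or the gripper's body presses on something with over 40 N, if the wrist force passes 120 N, or if a joint passes its speed limit or range.

## Working session

There is one attempt and no reset: what is moved stays moved. The work goes in short steps, Python scripts to look and compute and a tool call to move; the robot and the scene stay as the last step left them, time stands still between calls to the robot, and variables do not carry over. Pictures are saved under pics/ and viewed, and the job is handed in when it is done.

Besides the shell and the picture viewer there is one more tool, called after "Emit:" in YAML: its name, and indented under it one key for each argument. move_arm: Moves the arm, as the interface text tells. Its arguments: {"type":"object","properties":{"translation":{"type":"array"},"dr":{"type":"array"},"jaw":{"type":"number"},"force":{"type":"number"}},"required":["translation","dr"]}

```bash
ls; mkdir -p pics; python3 - <<'E'
from workcell import robot
import cv2,numpy as np
print(robot.get_state())
for n in ["scene","top","wrist"]:
    c=robot.read_camera(n)
    cv2.imwrite(f"pics/{n}0.png",c["color"][:,:,::-1])
    print(n,c["vfov"],c["cx"],c["cy"],np.round(c["pose"],4).tolist())
E
```

```text
pics
{'t': 0.0, 'q': array([-1.22002132e+00,  2.13364252e-01, -3.50381392e-02,  1.32347045e+00,
       -6.07406602e-06,  1.57079496e+00]), 'dq': array([-0.00173107, -0.00032259,  0.00050236,  0.00073254,  0.00050657,
       -0.00013026]), 'joint_efforts': array([ 7.55422980e-05, -6.86160278e+01,  4.87120163e+01,  1.74175180e-02,
       -9.85833435e-05, -1.71747894e-05]), 'eef_pos': array([ 0.1717112 , -0.46928063,  0.2558204 ]), 'tcp_rot': array([ 9.84658735e-01,  1.74490361e-01, -9.69103203e-05, -5.29469362e-04]), 'force': array([-0.23822297,  0.53304379,  0.29731468]), 'moment': array([-0.01338104,  0.05191008, -0.00229753]), 'opening': 0.08571704183641556}
scene 54.17538711269134 321.08417021821003 199.1718550524817 [[0.7799, 0.5061, -0.3683, 0.9444], [0.6258, -0.6188, 0.4749, -0.5383], [0.0125, -0.6008, -0.7993, 1.0731], [0.0, 0.0, 0.0, 1.0]]
top 49.856525855438086 317.14931974678433 198.14774306381324 [[0.0213, -0.987, 0.1596, 0.2797], [-0.9996, -0.0238, -0.0134, 0.0267], [0.017, -0.1593, -0.9871, 1.5855], [0.0, 0.0, 0.0, 1.0]]
wrist 65.70646984690485 316.8244279259752 187.79580797109793 [[0.3441, -0.8897, -0.3002, 0.2481], [-0.9389, -0.3265, -0.1086, -0.4421], [-0.0014, 0.3192, -0.9477, 0.3737], [0.0, 0.0, 0.0, 1.0]]
```

View pics/scene0.png

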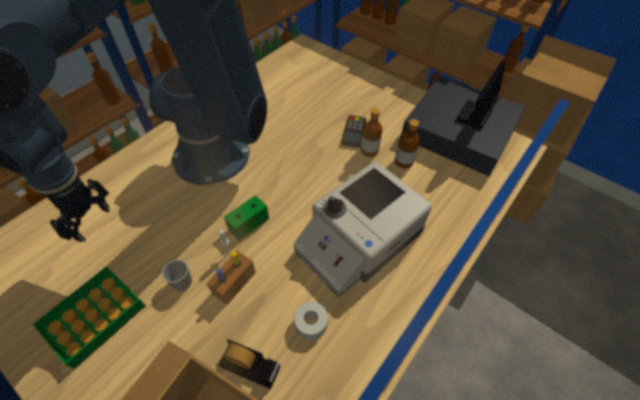

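View pics/top0.png

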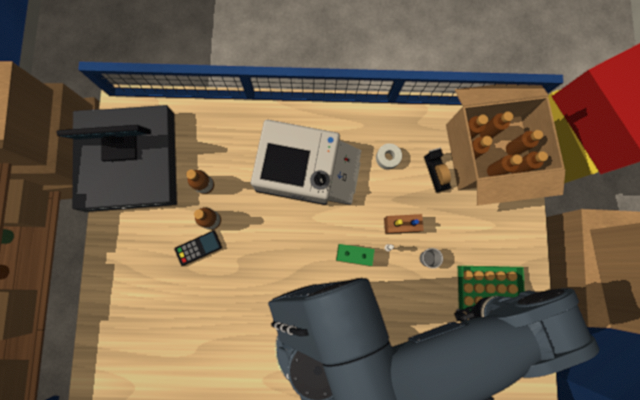

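View pics/wrist0.png

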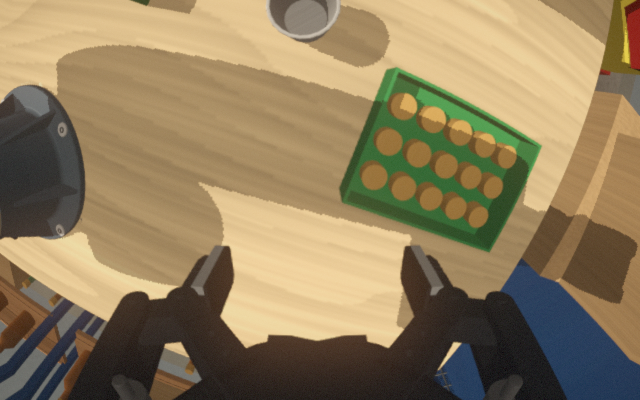

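Scene and top views show the printer (top ≈ (300,160)), the wooden block (405,224), a green decoy block and a white tool lying on the table. I'll zoom in on these.

```bash
cat > h.py <<'E'
import numpy as np, cv2
from scipy.spatial.transform import Rotation as R
from workcell import robot
def grab(n,name=None):
    c=robot.read_camera(n); c["n"]=n
    if name: cv2.imwrite(f"pics/{name}.png",c["color"][:,:,::-1])
    return c
def foc(c): return 200/np.tan(np.radians(c["vfov"])/2)
def ray(c,u,v):
    f=foc(c); x=(u-c["cx"]); y=(v-c["cy"])
    if c["n"]=="wrist":
        r=np.hypot(x,y)+1e-12; th=r/f; d=np.array([np.sin(th)*x/r,np.sin(th)*y/r,np.cos(th)])
    else: d=np.array([x/f,y/f,1.])
    P=np.array(c["pose"]); d=P[:3,:3]@d
    return P[:3,3],d/np.linalg.norm(d)
def plane(c,u,v,z):
    o,d=ray(c,u,v); return o+d*(z-o[2])/d[2]
def proj(c,p):
    P=np.array(c["pose"]); q=P[:3,:3].T@(np.asarray(p)-P[:3,3]); f=foc(c)
    if c["n"]=="wrist":
        r=np.hypot(q[0],q[1])+1e-12; th=np.arctan2(r,q[2]); return np.array([c["cx"]+f*th*q[0]/r,c["cy"]+f*th*q[1]/r])
    return np.array([c["cx"]+f*q[0]/q[2],c["cy"]+f*q[1]/q[2]])
def tri(obs):
    A=np.zeros((3,3));b=np.zeros(3)
    for c,u,v in obs:
        o,d=ray(c,u,v);M=np.eye(3)-np.outer(d,d);A+=M;b+=M@o
    p=np.linalg.solve(A,b)
    return p,[np.linalg.norm(proj(c,p)-[u,v]) for c,u,v in obs]
def zoom(c,name,x0,y0,x1,y1,s):
    im=cv2.resize(c["color"][y0:y1,x0:x1,::-1],None,fx=s,fy=s,interpolation=cv2.INTER_CUBIC)
    cv2.imwrite(f"pics/{name}.png",im)
E
python3 - <<'E'
from h import *
c=grab("top");zoom(c,"t1",240,110,370,210,6)
zoom(c,"t2",370,180,450,270,6)
c=grab("scene");zoom(c,"s1",290,160,435,295,5)
zoom(c,"s2",195,190,280,310,5)
E
```

```text
(no output)
```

View pics/t1.png

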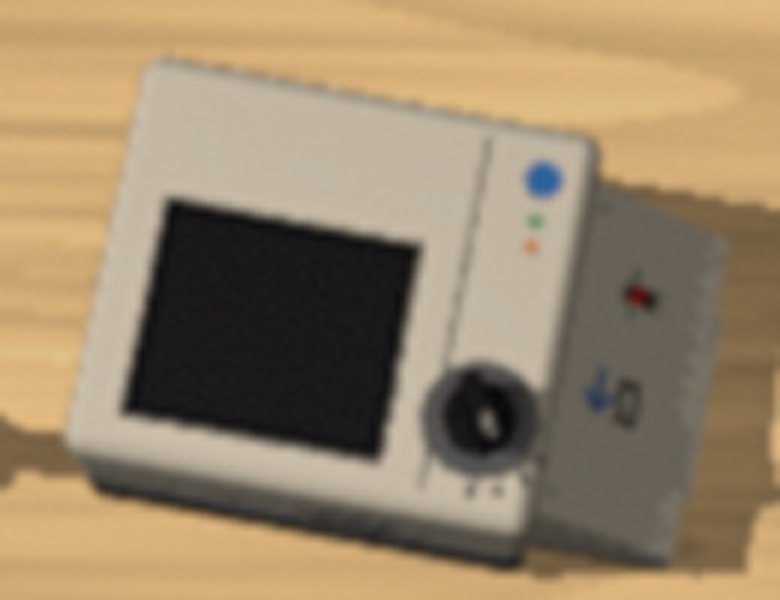

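View pics/t2.png

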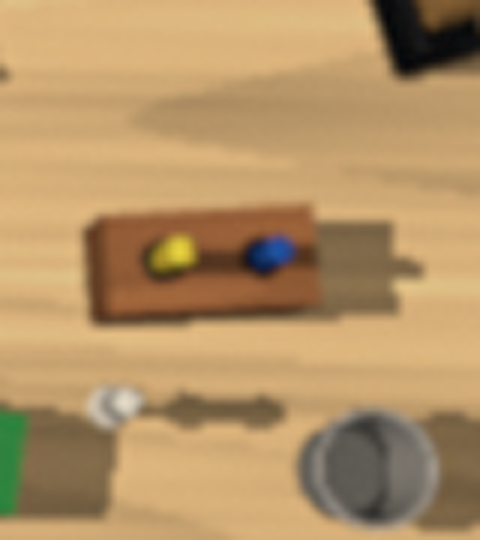

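View pics/s1.png

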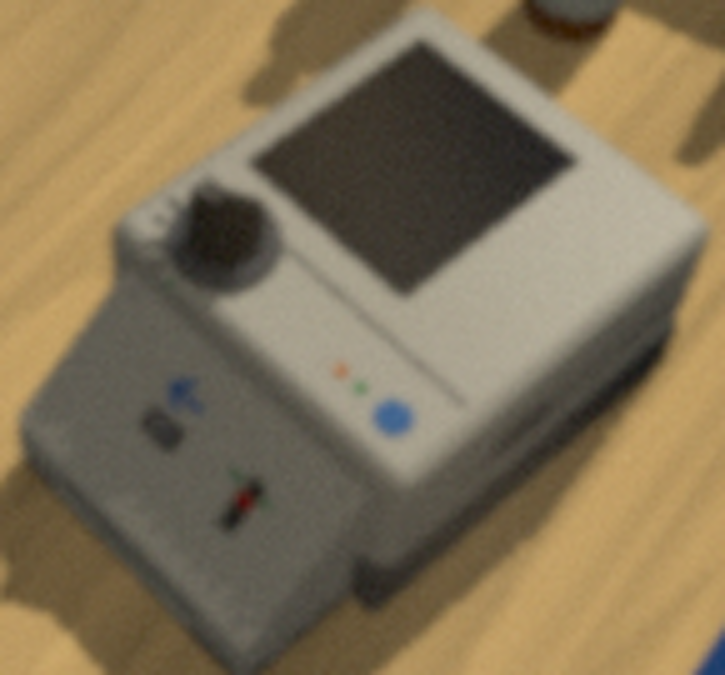

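View pics/s2.png

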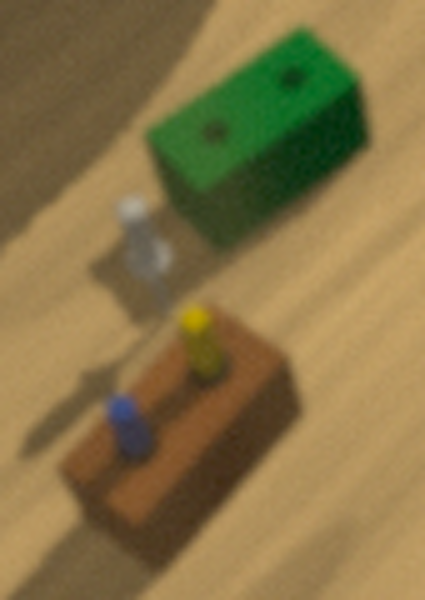

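```bash
python3 - <<'E'
from h import *
ct=grab("top");cs=grab("scene")
T=lambda u,v:(ct,240+u/6,110+v/6); S=lambda u,v:(cs,290+u/5,160+v/5)
for n,a in dict(BR=(150,62),FR=(594,140),FL=(525,525),BL=(70,440),button=(543,180)).items(): print(n,np.round(plane(*T(*a),.16),4))
for n,a,b in [("button",(543,180),(393,418)),("arrow",(600,392),(183,390)),("slot",(627,403),(163,428)),("red",(637,295),(244,500)),("cornerFR",(594,140),(405,480)),("cornerBR",(150,62),(705,225)),("FL",(525,525),(122,225)),("knob",(482,415),(222,238))]:
    p,e=tri([T(*a),S(*b)]);print(n,np.round(p,4),np.round(e,2))
T=lambda u,v:(ct,370+u/6,180+v/6); S=lambda u,v:(cs,195+u/5,190+v/5)
print("block corners z.075", [np.round(plane(*T(*a),.075),4) for a in [(97,222),(313,205),(322,303),(105,313)]])
print("block corners s", [np.round(plane(*S(*a),.075),4) for a in [(62,468),(215,303),(288,360),(135,525)]])
print("yellow top s", np.round(plane(*S(197,316),.135),4),"blue",np.round(plane(*S(122,404),.124),4))
print("yellow top t", np.round(plane(*T(180,248),.135),4),"blue",np.round(plane(*T(278,248),.124),4))
E
```

```text
BR [0.7777 0.193  0.16  ]
FR [ 0.738  -0.0631  0.16  ]
FL [ 0.5132 -0.0274  0.16  ]
BL [0.5554 0.2288 0.16  ]
button [ 0.7135 -0.0342  0.16  ]
button [ 0.7152 -0.0329  0.1596] [0.59 0.76]
arrow [ 0.6012 -0.0698  0.1171] [0.6  0.74]
slot [ 0.6    -0.0869  0.0956] [0.75 0.92]
red [ 0.6649 -0.0931  0.0951] [0.36 0.46]
cornerFR [ 0.7407 -0.061   0.1596] [0.95 1.25]
cornerBR [0.7815 0.1947 0.1523] [0.39 0.47]
FL [ 0.5169 -0.0247  0.1549] [1.2 1.4]
knob [ 0.5747 -0.001   0.168 ] [0.39 0.46]
block corners z.075 [array([ 0.4622, -0.2396,  0.075 ]), array([ 0.4753, -0.3678,  0.075 ]), array([ 0.4174, -0.3721,  0.075 ]), array([ 0.4086, -0.2441,  0.075 ])]
block corners s [array([ 0.4246, -0.3677,  0.075 ]), array([ 0.4148, -0.2431,  0.075 ]), array([ 0.4737, -0.2428,  0.075 ]), array([ 0.48  , -0.3652,  0.075 ])]
yellow top s [ 0.4449 -0.2726  0.135 ] blue [ 0.4469 -0.3315  0.124 ]
yellow top t [ 0.4413 -0.2761  0.135 ] blue [ 0.4438 -0.3345  0.124 ]
```

```bash
cat >> h.py <<'E'
def goto(pos,Rt=None):
    s=robot.get_state(); R0=R.from_quat(s["tcp_rot"])
    d=R0.inv().apply(np.asarray(pos)-s["eef_pos"])*1000
    w=np.zeros(3) if Rt is None else (R0.inv()*Rt).as_rotvec()
    print("t",round(s["t"],2),"mm",np.round(d,1),"dr",np.round(w,3),"rows>=",np.ceil(max(np.linalg.norm(d)/41.7,np.degrees(np.linalg.norm(w))/7.16)))
def frame(zdir,ydir):
    z=np.array(zdir,float);z/=np.linalg.norm(z);y=np.array(ydir,float);y-=z*(y@z);y/=np.linalg.norm(y)
    return R.from_matrix(np.c_[np.cross(y,z),y,z])
E
python3 -c "
from h import *
goto([.5,-.08,.33])"
```

```text
t 0.35 mm [ 442.1 -253.   -73.7] dr [0. 0. 0.] rows>= 13.0
```

Emit:
move_arm:
  translation:
    - [110, -63, -74]
    - [220, -126, -74]
    - [330, -190, -74]
    - [442, -253, -74]
    - [442, -253, -74]
    - [442, -253, -74]
    - [442, -253, -74]
    - [442, -253, -74]
    - [442, -253, -74]
    - [442, -253, -74]
    - [442, -253, -74]
    - [442, -253, -74]
    - [442, -253, -74]
    - [442, -253, -74]
    - [442, -253, -74]
    - [442, -253, -74]
  dr:
    - [0, 0, 0]
    - [0, 0, 0]
    - [0, 0, 0]
    - [0, 0, 0]
    - [0, 0, 0]
    - [0, 0, 0]
    - [0, 0, 0]
    - [0, 0, 0]
    - [0, 0, 0]
    - [0, 0, 0]
    - [0, 0, 0]
    - [0, 0, 0]
    - [0, 0, 0]
    - [0, 0, 0]
    - [0, 0, 0]
    - [0, 0, 0]

```text
t: 1.68
eef_pos: [0.4996, -0.0803, 0.3301]
tcp_rot: [0.985, 0.175, -0.0, -0.0]
force: [0.2, -0.5, 0.5]
opening: 0.0852
```

```bash
python3 -c "
from h import *
c=grab('wrist','w1');s=robot.get_state();print(s['t'],s['eef_pos'],s['tcp_rot'],s['q'])
for p in [(.5745,-.001,.19),(.6,-.087,.0956),(.443,-.274,.13)]: print(proj(c,p))"
```

```text
1.7333 [ 0.49942118 -0.08066766  0.3302529 ] [ 9.84724246e-01  1.74121036e-01 -1.37472883e-04 -6.59250848e-05] [-1.60158794e-01  2.28022530e-01  1.70592274e-01  1.51366909e+00
  3.40748819e-05  2.63140765e+00]
[257.09664462  68.68488047]
[352.92575992  77.97457596]
[443.931283   257.48110955]
```

View pics/w1.png

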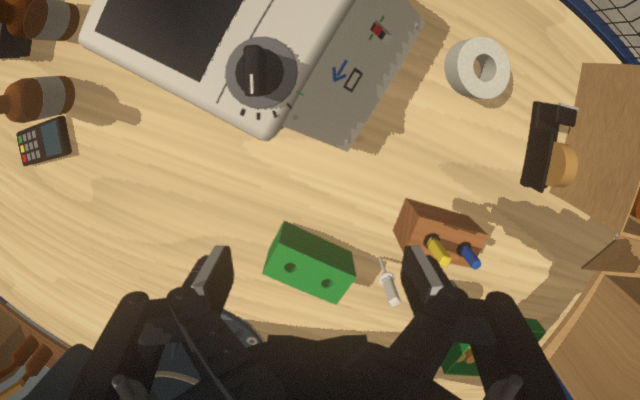

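The wrist view shows the knob at about (258,72), the slot at (353,80), the red marker at (378,30) and the yellow handle at (437,252). I'll zoom in on those.

```bash
python3 -c "
from h import *
c=grab('wrist');zoom(c,'w2',210,0,440,150,3.4)
zoom(c,'w3',390,190,500,290,6)"
```

```text
(no output)
```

View pics/w2.png

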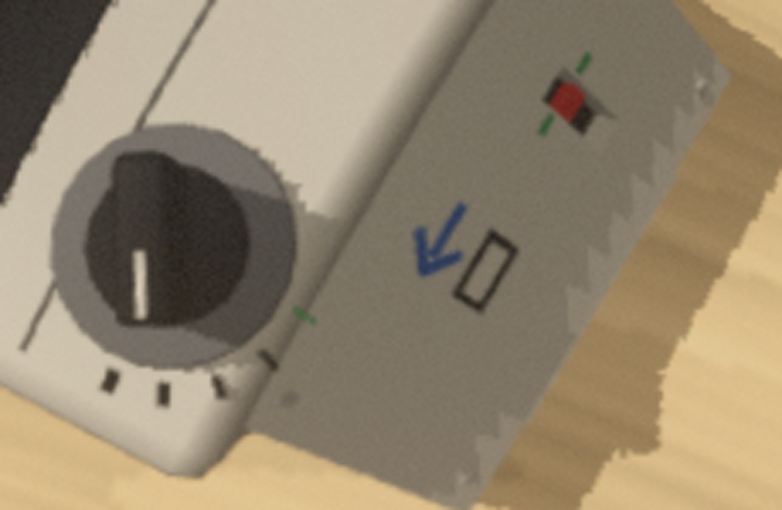

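View pics/w3.png

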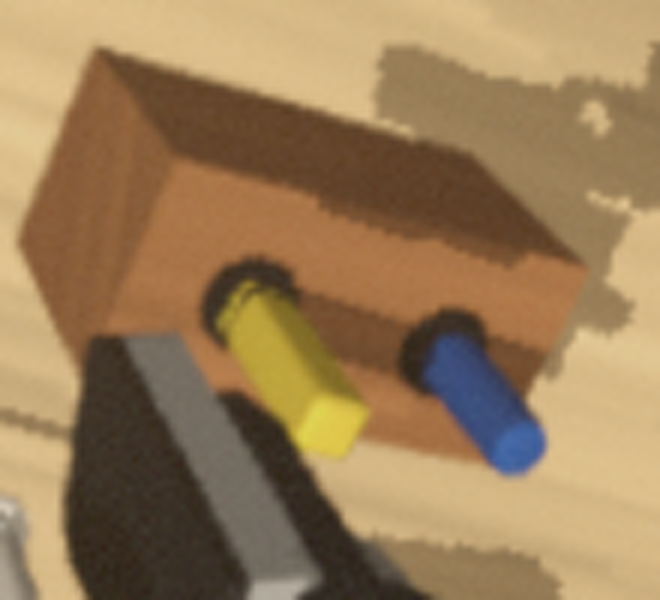

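```bash
cat > geo.py <<'E'
from h import *
E
python3 - <<'E'
from h import *
c=grab("wrist");ct=grab("top");cs=grab("scene")
W=lambda u,v:(c,210+u/3.4,v/3.4)
a=plane(*W(140,250),.198);b=plane(*W(140,318),.198)
print("mark",a,b,np.degrees(np.arctan2(*(b-a)[1::-1])))
a=plane(*W(148,160),.198);b=plane(*W(140,320),.198);print("bar",a,b,np.degrees(np.arctan2(*(b-a)[1::-1])))
print("disc c",plane(*W(172,247),.160), plane(*W(172,247),.165))
for t in [(305,315),(268,358),(220,387),(163,394),(110,380)]:
    p=plane(*W(*t),.16); d=p-np.array([.5745,-.001,.16]);print("tick",np.round(p,4),np.degrees(np.arctan2(d[1],d[0])))
T=lambda u,v:(ct,240+u/6,110+v/6); S=lambda u,v:(cs,290+u/5,160+v/5)
for n,w,t,s in [("slot",(486,271),(627,403),(163,428)),("red",(567,100),(637,295),(244,500))]:
    p,e=tri([W(*w),T(*t),S(*s)]);print(n,np.round(p,4),np.round(e,2))
    print(" printer-plane check")
W=lambda u,v:(c,390+u/6,190+v/6)
print("ytop", [np.round(plane(*W(*q),.135),4) for q in [(318,395),(368,408),(348,455),(295,447)]])
print("btop", np.round(plane(*W(518,450),.124),4))
print("block", [np.round(plane(*W(*q),.075),4) for q in [(175,155),(587,265)]])
E
```

```text
mark [5.69283771e-01 2.08089923e-04 1.98000000e-01] [ 0.55376354 -0.00508929  0.198     ] -161.15415976301702
bar [0.59046095 0.00564114 0.198     ] [ 0.55330635 -0.00524292  0.198     ] -163.67259490407912
disc c [5.71736732e-01 1.60603272e-04 1.60000000e-01] [ 0.57180621 -0.00077259  0.165     ]
tick [ 0.5656 -0.0404  0.16  ] -102.72822388061661
tick [ 0.5511 -0.0349  0.16  ] -124.56718488408204
tick [ 0.5393 -0.025   0.16  ] -145.69446284235147
tick [ 0.5324 -0.0106  0.16  ] -167.23152634112515
tick [0.5314 0.005  0.16  ] 172.07047990263476
slot [ 0.5994 -0.0874  0.096 ] [1.44 0.52 1.2 ]
 printer-plane check
red [ 0.6645 -0.0931  0.0944] [0.7  0.3  0.57]
 printer-plane check
ytop [array([ 0.4464, -0.2685,  0.135 ]), array([ 0.4469, -0.2818,  0.135 ]), array([ 0.4352, -0.2836,  0.135 ]), array([ 0.4335, -0.2701,  0.135 ])]
btop [ 0.4432 -0.3348  0.124 ]
block [array([ 0.4676, -0.2418,  0.075 ]), array([ 0.4769, -0.3656,  0.075 ])]
```

```bash
python3 -c "
from h import *
Rt=frame([0,0,-1],[np.cos(np.radians(-72.4)),np.sin(np.radians(-72.4)),0])
goto([.573,-.0005,.26],Rt)
goto([.573,-.0005,.201],Rt)"
```

```text
t 1.93 mm [ 96.5 -50.2  70.5] dr [-0.    -0.     0.042] rows>= 4.0
t 1.93 mm [ 96.5 -50.2 129.5] dr [-0.    -0.     0.042] rows>= 5.0
```

Emit:
move_arm:
  translation:
    - [30, -16, 22]
    - [62, -32, 45]
    - [96.5, -50, 70]
    - [96.5, -50, 70]
    - [96.5, -50, 70]
    - [96.5, -50, 70]
    - [96.5, -50, 90]
    - [96.5, -50, 110]
    - [96.5, -50, 125]
    - [96.5, -50, 129.5]
    - [96.5, -50, 129.5]
  dr:
    - [0, 0, 0.042]
    - [0, 0, 0.042]
    - [0, 0, 0.042]
    - [0, 0, 0.042]
    - [0, 0, 0.042]
    - [0, 0, 0.042]
    - [0, 0, 0.042]
    - [0, 0, 0.042]
    - [0, 0, 0.042]
    - [0, 0, 0.042]
    - [0, 0, 0.042]

```text
t: 2.85
eef_pos: [0.5725, -0.0017, 0.2013]
tcp_rot: [0.988, 0.152, -0.0, -0.0]
force: [-1.3, -0.4, 0.5]
opening: 0.0855
```

```bash
python3 -c "
from h import *
c=grab('wrist','w4');s=robot.get_state();print(s['t'],s['eef_pos'],s['force'])"
```

```text
2.9 [ 0.57299034 -0.00150795  0.20219348] [0.20422889 0.88192851 0.26972677]
```

View pics/w4.png

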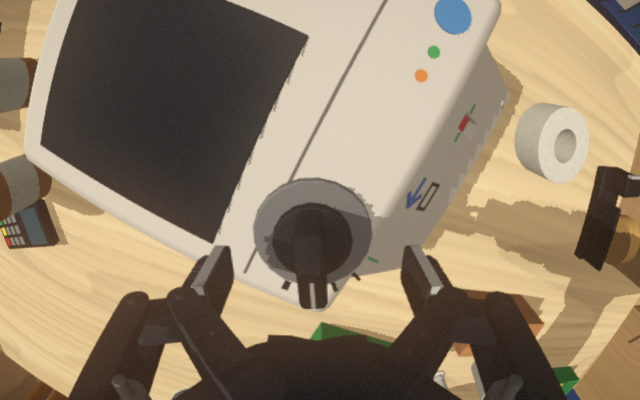

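The bar at (313,265) stands between the jaws, centred and aligned. Next I close with light force.

Emit:
move_arm:
  translation:
    - [0, 0, 0]
    - [0, 0, 0]
    - [0, 0, 0]
    - [0, 0, 0]
    - [0, 0, 0]
    - [0, 0, 0]
    - [0, 0, 0]
    - [0, 0, 0]
  dr:
    - [0, 0, 0]
    - [0, 0, 0]
    - [0, 0, 0]
    - [0, 0, 0]
    - [0, 0, 0]
    - [0, 0, 0]
    - [0, 0, 0]
    - [0, 0, 0]
  jaw: 0
  force: 30

```text
t: 3.57
eef_pos: [0.5728, 0.0007, 0.2027]
tcp_rot: [0.988, 0.153, 0.001, -0.002]
force: [-5.9, 16.6, 8.3]
opening: 0.0131
```

Emit:
move_arm:
  translation:
    - [0, -1, 0]
    - [0, -1, 0]
    - [0, -1, 0]
    - [0, -1, 0]
    - [0, -1, 0]
    - [0, -1, 0]
    - [0, -1, 0]
    - [0, -1, 0]
    - [0, -1, 0]
    - [0, -1, 0]
    - [0, -1, 0]
  dr:
    - [0, 0, -0.1]
    - [0, 0, -0.2]
    - [0, 0, -0.3]
    - [0, 0, -0.4]
    - [0, 0, -0.5]
    - [0, 0, -0.6]
    - [0, 0, -0.7]
    - [0, 0, -0.8]
    - [0, 0, -0.9]
    - [0, 0, -1.0]
    - [0, 0, -1.0]

```text
t: 4.48
eef_pos: [0.5729, 0.0009, 0.2029]
tcp_rot: [0.792, 0.611, 0.002, -0.0]
force: [3.3, -5.6, 0.2]
opening: 0.0133
```

```bash
python3 -c "
from h import *
c=grab('wrist','w5');s=robot.get_state();print(s['t'],s['eef_pos'],s['force'],s['moment'],R.from_quat(s['tcp_rot']).as_matrix()[:,1])"
```

```text
4.5333 [0.57292068 0.00086829 0.20292171] [ 2.55435448 -5.90594206  0.03838232] [-1.22880637 -0.65285239  0.05949124] [ 0.96606654 -0.25828983  0.0013456 ]
```

View pics/w5.png

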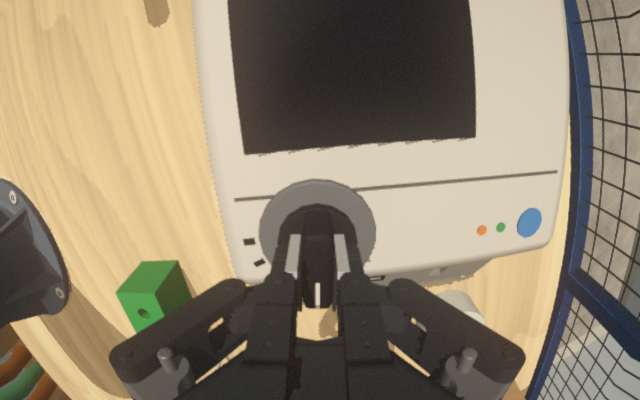

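The knob is following, and about 6° remain to the printer's x axis. I'll continue until the moment rises.

Emit:
move_arm:
  translation:
    - [0, 0, 0]
    - [0, 0, 0]
    - [0, 0, 0]
    - [0, 0, 0]
  dr:
    - [0, 0, -0.05]
    - [0, 0, -0.1]
    - [0, 0, -0.15]
    - [0, 0, -0.15]

```text
t: 4.87
eef_pos: [0.573, 0.0008, 0.203]
tcp_rot: [0.745, 0.667, 0.002, -0.0]
force: [0.7, -0.8, 1.5]
opening: 0.0142
```

```bash
python3 -c "
from h import *
s=robot.get_state();print(s['t'],s['eef_pos'],s['force'],s['moment'],np.degrees(np.arctan2(*R.from_quat(s['tcp_rot']).as_matrix()[1::-1,1])))"
```

```text
4.8667 [0.57300587 0.0007897  0.20298043] [ 0.70710347 -0.76400406  1.51837355] [-0.11543211 -0.07142872 -1.43703044] -6.2983621518004025
```

Moment z jumped to -1.4 N m, so the knob is on its stop. I release, retract and check.

Emit:
move_arm:
  translation:
    - [0, 0, 0]
    - [0, 0, 0]
    - [0, 0, 0]
    - [0, 0, 0]
    - [0, 0, -40]
    - [0, 0, -80]
    - [0, 0, -110]
    - [0, 0, -110]
    - [0, 0, -110]
  dr:
    - [0, 0, 0.04]
    - [0, 0, 0.04]
    - [0, 0, 0.04]
    - [0, 0, 0.04]
    - [0, 0, 0.04]
    - [0, 0, 0.04]
    - [0, 0, 0.04]
    - [0, 0, 0.04]
    - [0, 0, 0.04]
  jaw: 1

```text
t: 5.62
eef_pos: [0.5736, 0.0005, 0.3146]
tcp_rot: [0.758, 0.652, 0.003, 0.001]
force: [0.2, -0.2, -0.9]
opening: 0.0854
```

```bash
python3 -c "
from h import *
c=grab('wrist','w6');s=robot.get_state();print(s['t'],s['eef_pos'],s['q'])
zoom(c,'w6z',250,150,450,300,3.9)"
```

```text
5.6667 [5.73025336e-01 5.35133464e-04 3.13004310e-01] [-4.32595535e-04  3.70450792e-01  3.20941814e-01  1.51833379e+00
  2.69450294e-03  1.71997766e+00]
```

View pics/w6.png

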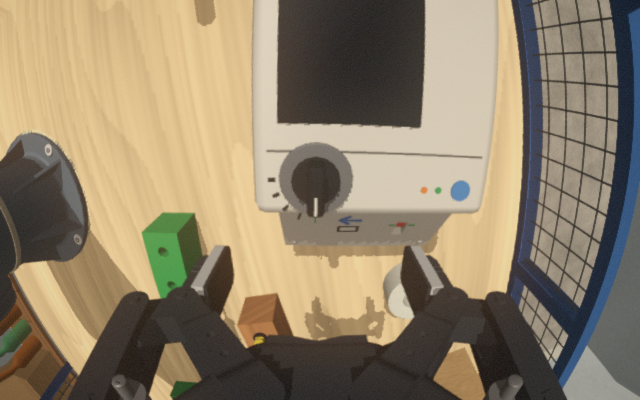

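View pics/w6z.png

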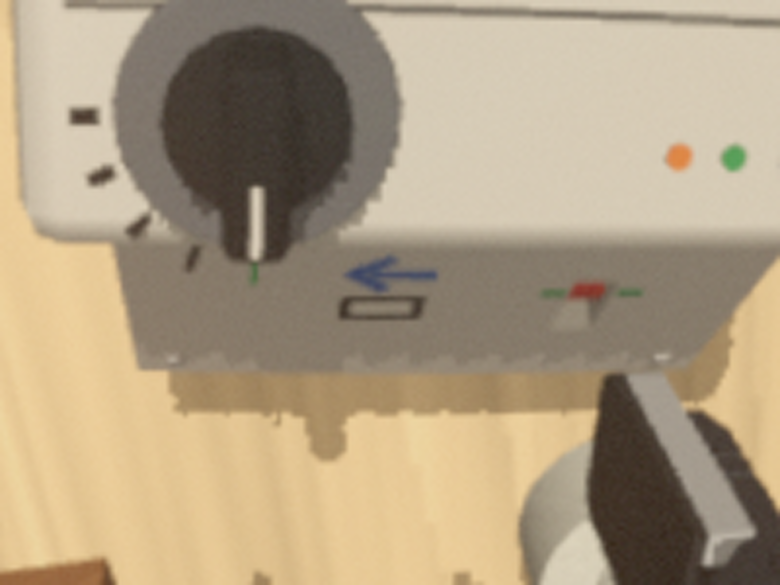

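The knob's mark sits on the green zero tick. Now to the adjuster.

```bash
python3 -c "
from h import *
a=np.radians(5)
goto([.441,-.275,.24],frame([0,0,-1],[np.cos(a),np.sin(a),0]))"
```

```text
t 5.67 mm [-292.4  -89.7   71.9] dr [ 0.003 -0.003 -0.237] rows>= 8.0
```

Emit:
move_arm:
  translation:
    - [-40, -12, 0]
    - [-80, -25, 10]
    - [-120, -37, 20]
    - [-160, -50, 35]
    - [-200, -62, 50]
    - [-240, -75, 60]
    - [-292, -90, 72]
    - [-292, -90, 72]
    - [-292, -90, 72]
    - [-292, -90, 72]
    - [-292, -90, 72]
  dr:
    - [0, 0, -0.04]
    - [0, 0, -0.08]
    - [0, 0, -0.12]
    - [0, 0, -0.16]
    - [0, 0, -0.2]
    - [0, 0, -0.237]
    - [0, 0, -0.237]
    - [0, 0, -0.237]
    - [0, 0, -0.237]
    - [0, 0, -0.237]
    - [0, 0, -0.237]

```text
t: 6.58
eef_pos: [0.4405, -0.274, 0.2391]
tcp_rot: [0.676, 0.737, 0.002, -0.001]
force: [0.4, 0.1, -0.2]
opening: 0.0856
```

```bash
python3 -c "
from h import *
c=grab('wrist','w7');s=robot.get_state();print(s['t'],s['eef_pos'],s['q'])
zoom(c,'w7z',240,160,400,280,5)"
```

```text
6.6333 [ 0.44084761 -0.27377359  0.23944968] [-0.55797264  0.25519083 -0.02258731  1.29275282  0.00400558  0.92460829]
```

View pics/w7z.png

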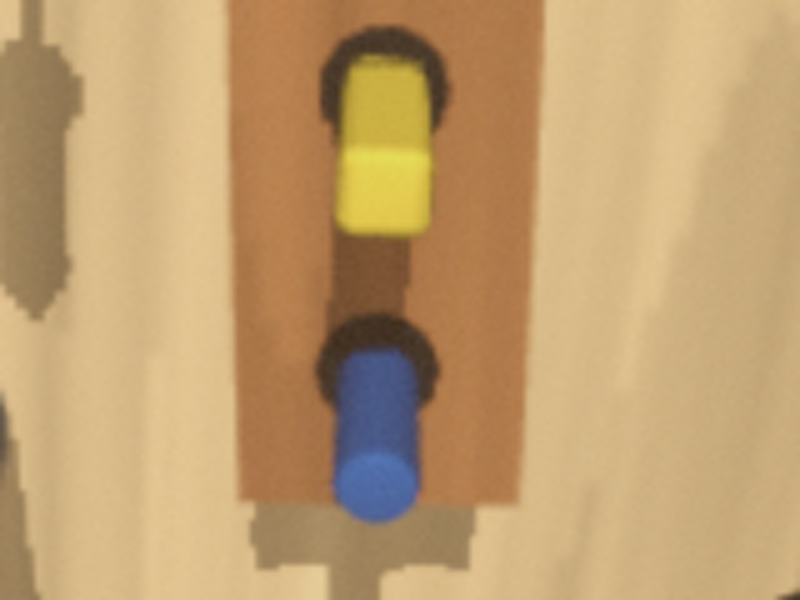

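View pics/w7.png

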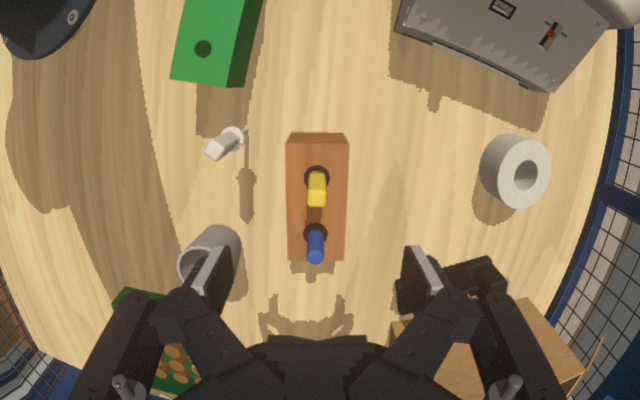

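```bash
python3 -c "
from h import *
c=grab('wrist');ct=grab('top')
p=plane(c,316.8,198.4,.135);print('ytop',p, 'collar',plane(c,240+384/5,160+90/5,.079))
print([np.round(plane(c,240+u/5,160+v/5,.135),4) for u,v in [(340,150),(432,150),(430,235),(337,235)]])
print('cup',plane(ct,370+370/6,180+465/6,.075))
s=robot.get_state();print(R.from_quat(s['tcp_rot']).as_matrix()[:,1])
goto([.441,-.275,.115])
"
```

```text
ytop [ 0.44030665 -0.27552004  0.135     ] collar [ 0.44052569 -0.27592763  0.079     ]
[array([ 0.433 , -0.2693,  0.135 ]), array([ 0.447 , -0.2681,  0.135 ]), array([ 0.448, -0.282,  0.135]), array([ 0.4337, -0.2832,  0.135 ])]
cup [ 0.32353979 -0.39843723  0.075     ]
[0.99603972 0.08885558 0.00309198]
t 6.73 mm [ -1.6  -0.7 124.8] dr [0. 0. 0.] rows>= 3.0
```

Emit:
move_arm:
  translation:
    - [-2, -0.5, 20]
    - [-2, -0.5, 45]
    - [-2, -0.5, 75]
    - [-2, -0.5, 105]
    - [-2, -0.5, 120]
    - [-2, -0.5, 124.5]
    - [-2, -0.5, 124.5]
    - [-2, -0.5, 124.5]
  dr:
    - [0, 0, 0]
    - [0, 0, 0]
    - [0, 0, 0]
    - [0, 0, 0]
    - [0, 0, 0]
    - [0, 0, 0]
    - [0, 0, 0]
    - [0, 0, 0]
  jaw: 0.6

```text
t: 7.4
eef_pos: [0.4419, -0.2753, 0.1163]
tcp_rot: [0.675, 0.738, 0.002, 0.001]
force: [0.6, 0.0, 0.3]
opening: 0.0519
```

Emit:
move_arm:
  translation:
    - [0, 0, 0]
    - [0, 0, 0]
    - [0, 0, 0]
    - [0, 0, 0]
    - [0, 0, 0]
    - [0, 0, 0]
  dr:
    - [0, 0, 0]
    - [0, 0, 0]
    - [0, 0, 0]
    - [0, 0, 0]
    - [0, 0, 0]
    - [0, 0, 0]
  jaw: 0
  force: 70

```text
t: 7.9
eef_pos: [0.4426, -0.2756, 0.1173]
tcp_rot: [0.675, 0.738, 0.002, 0.002]
force: [-0.1, 1.3, 7.8]
opening: 0.014
```

```bash
python3 -c "
from h import *
c=grab('wrist','w8');s=robot.get_state();print(s['t'],s['eef_pos'],s['q'],s['opening'],s['force'])
print(R.from_quat(s['tcp_rot']).as_matrix())"
```

```text
7.95 [ 0.44253837 -0.27556585  0.11734302] [-0.55928789  0.32084542 -0.2513064   0.99471879  0.00421358  0.92179542] 0.01431696933701735 [0.19509615 0.68909418 8.56917266]
[[-8.96036933e-02  9.95961962e-01  5.56317908e-03]
 [ 9.95977013e-01  8.95967322e-02  1.48866055e-03]
 [ 9.84206614e-04  5.67418796e-03 -9.99983417e-01]]
```

View pics/w8.png

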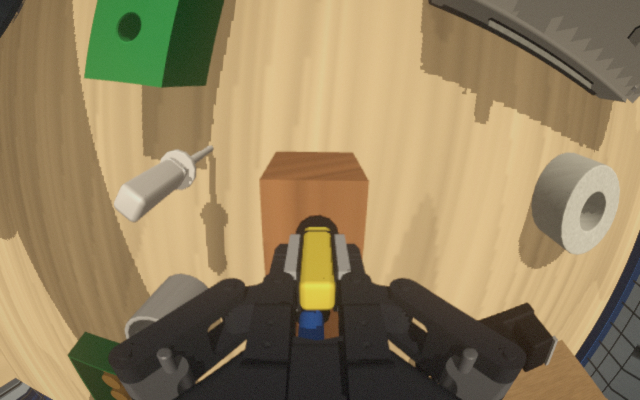

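Emit:
move_arm:
  translation:
    - [0, 0, -20]
    - [0, 0, -50]
    - [0, 0, -80]
    - [0, 0, -110]
    - [0, 0, -130]
    - [0, 0, -130]
    - [0, 0, -130]
  dr:
    - [0, 0, 0]
    - [0, 0, 0]
    - [0, 0, 0]
    - [0, 0, 0]
    - [0, 0, 0]
    - [0, 0, 0]
    - [0, 0, 0]

```text
t: 8.53
eef_pos: [0.4423, -0.2761, 0.2484]
tcp_rot: [0.675, 0.738, 0.003, 0.003]
force: [-0.5, -0.1, -1.2]
opening: 0.0145
```

```bash
cat >> h.py <<'E'
PA=np.radians(81.0); px=np.array([np.cos(PA),np.sin(PA),0]); py=np.array([-np.sin(PA),np.cos(PA),0])
s4,c4=np.sin(np.radians(40)),np.cos(np.radians(40))
zs=-s4*px+c4*np.array([0,0,1]); xs=c4*px+s4*np.array([0,0,1]); ys=py
Rslot=R.from_matrix(np.c_[xs,-ys,-zs])   # tool frame at slot
L=.1073
E
python3 -c "
from h import *
c=grab('wrist','w9');s=robot.get_state();print(s['t'],s['eef_pos'],s['q'],s['opening'])
slot=np.array([.5997,-.087,.096])
print('zs',zs,'xs',xs,'ys',ys)
goto(slot+zs*(.05+L),Rslot)
print(slot+zs*(.05+L))
goto(slot+zs*(.09+L),Rslot)
"
```

```text
8.5833 [ 0.44185854 -0.27584338  0.247223  ] [-0.56042724  0.25398995 -0.00456675  1.30791748  0.00420509  0.92079887] 0.014007724176741749
zs [-0.10055414 -0.63487383  0.76604444] xs [0.11983575 0.75661316 0.64278761] ys [-0.98768834  0.15643447  0.        ]
t 8.58 mm [ 75.9 149.2  31.7] dr [-0.08   0.693  0.239] rows>= 6.0
[ 0.58388283 -0.18686565  0.21649879]
t 8.58 mm [ 51.  143.1   1. ] dr [-0.08   0.693  0.239] rows>= 6.0
```

View pics/w9.png

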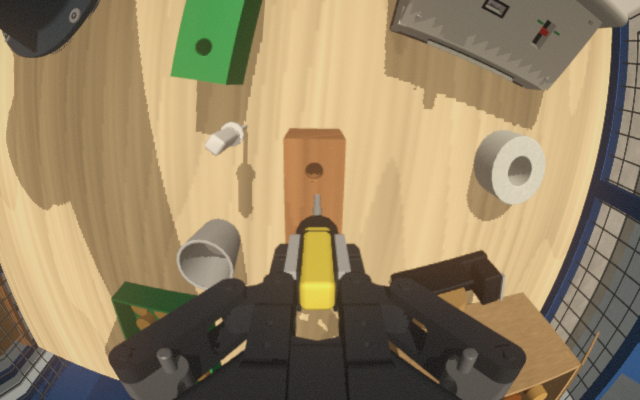

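Emit:
move_arm:
  translation:
    - [8, 24, 0]
    - [17, 48, 0]
    - [25, 72, 0]
    - [34, 95, 0]
    - [42, 120, 0]
    - [51, 143, 1]
    - [51, 143, 1]
    - [51, 143, 1]
    - [51, 143, 1]
  dr:
    - [-0.013, 0.115, 0.04]
    - [-0.026, 0.23, 0.08]
    - [-0.04, 0.345, 0.12]
    - [-0.053, 0.46, 0.16]
    - [-0.067, 0.58, 0.2]
    - [-0.08, 0.693, 0.239]
    - [-0.08, 0.693, 0.239]
    - [-0.08, 0.693, 0.239]
    - [-0.08, 0.693, 0.239]

```text
t: 9.33
eef_pos: [0.5793, -0.2124, 0.2465]
tcp_rot: [0.715, 0.61, 0.259, -0.222]
force: [-0.1, 0.7, -0.1]
opening: 0.0139
```

```bash
python3 -c "
from h import *
c=grab('wrist','w10');s=robot.get_state();print(s['t'],s['eef_pos'],s['q'],s['opening'])
print(R.from_quat(s['tcp_rot']).as_matrix()@[0,0,1])
slot=np.array([.5997,-.087,.096])
tip=s['eef_pos']+L*R.from_quat(s['tcp_rot']).as_matrix()[:,2]
print('tip',tip,proj(c,tip),'slot px',proj(c,slot))
zoom(c,'w10z',260,60,420,220,4.9)
"
```

```text
9.3833 [ 0.57931321 -0.21229435  0.24764353] [-0.6242422   0.74267002  0.57531421  1.7631614   0.60943844  0.98873234] 0.014440837995825734
[ 0.10035769  0.63315972 -0.76748753]
tip [ 0.59008159 -0.14435632  0.16529212] [318.05255581 194.03604904] slot px [318.32365965 164.74574675]
```

View pics/w10.png

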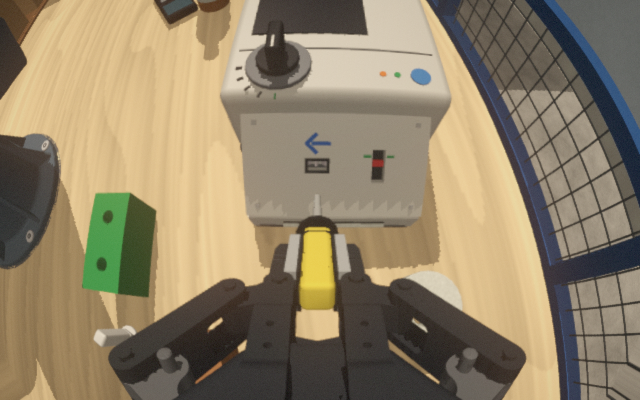

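View pics/w10z.png

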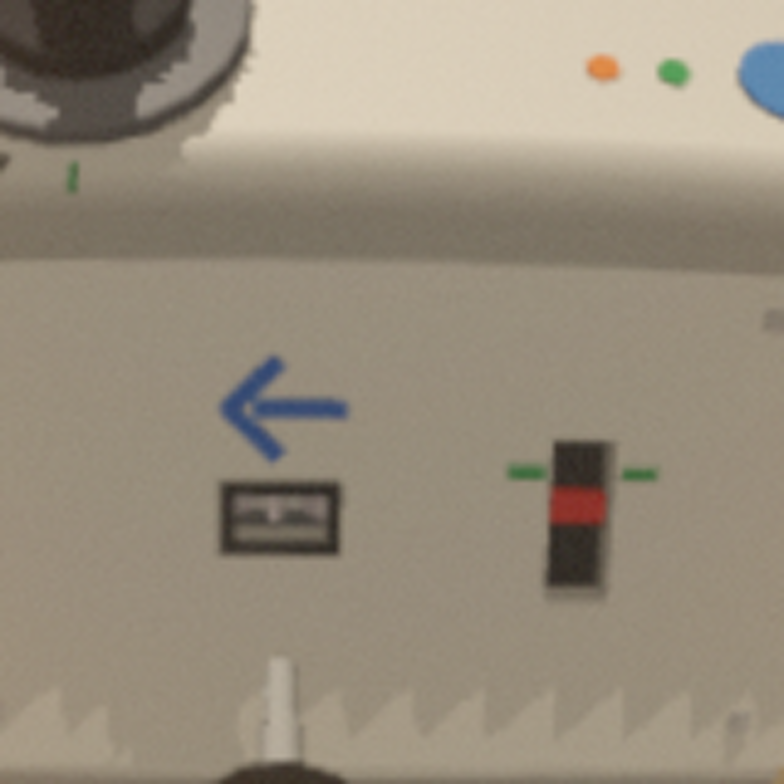

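```bash
cat >> h.py <<'E'
slot=np.array([.5997,-.087,.096])
def at(y,d,x=0,sl=slot):  # tip at slot-frame y (mm), depth d (mm, into cover)
    goto(sl+xs*x/1000+ys*y/1000-zs*d/1000+zs*L,Rslot)
def tipslot():
    s=robot.get_state(); M=R.from_quat(s["tcp_rot"]).as_matrix()
    tip=s["eef_pos"]+L*M[:,2]; r=tip-slot
    F=s["force"]
    print("t %.2f tip xyz(slot) %s F(slot) %s axis %s open %.4f"%(s["t"],np.round([r@xs*1e3,r@ys*1e3,r@zs*1e3],2),np.round([F@xs,F@ys,F@zs],1),np.round([M[:,2]@xs,M[:,2]@ys],3),s["opening"]))
E
python3 -c "
from h import *
tipslot();at(0,-15)"
```

```text
t 9.38 tip xyz(slot) [-1.000e-02  5.300e-01  9.046e+01] F(slot) [-0.1 -0.5 -0.4] axis [-0.002 -0.   ] open 0.0144
t 9.38 mm [-0.1  0.5 75.5] dr [0.    0.002 0.001] rows>= 2.0
```

Emit:
move_arm:
  translation:
    - [0, 0.5, 25]
    - [0, 0.5, 50]
    - [0, 0.5, 70]
    - [0, 0.5, 75]
    - [0, 0.5, 75]
    - [0, 0.5, 75]
  dr:
    - [0, 0.002, 0]
    - [0, 0.002, 0]
    - [0, 0.002, 0]
    - [0, 0.002, 0]
    - [0, 0.002, 0]
    - [0, 0.002, 0]
  force: 100

```text
t: 9.88
eef_pos: [0.5873, -0.1652, 0.1919]
tcp_rot: [0.714, 0.611, 0.26, -0.221]
force: [0.3, 0.2, -0.6]
opening: 0.0136
```

```bash
python3 -c "
from h import *
c=grab('wrist','w11');tipslot()
s=robot.get_state()
tip=s['eef_pos']+L*R.from_quat(s['tcp_rot']).as_matrix()[:,2]
print('tip px',proj(c,tip),'slot px',proj(c,slot),[proj(c,slot+ys*.01*a+xs*.005*b) for a,b in [(1,1),(-1,-1)]])
zoom(c,'w11z',265,130,425,230,5)
"
```

```text
t 9.93 tip xyz(slot) [ 0.49 -0.42 17.27] F(slot) [ 0.   0.2 -0.7] axis [-0.002 -0.002] open 0.0138
tip px [318.27514258 195.07863574] slot px [317.64184999 188.48399409] [array([305.51936271, 182.70648217]), array([329.60832959, 194.18678645])]
```

View pics/w11z.png

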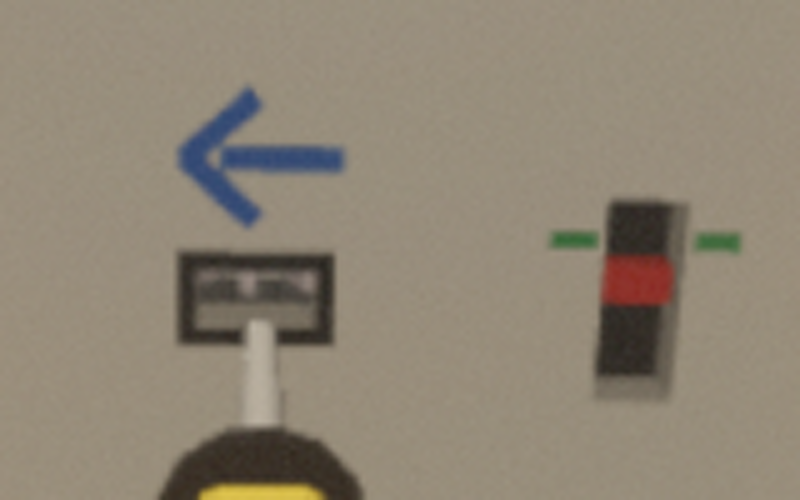

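```bash
python3 -c "
from h import *
for k in range(3):
  tipslot();s=robot.get_state();c=grab('wrist')
  tip=s['eef_pos']+L*R.from_quat(s['tcp_rot']).as_matrix()[:,2]
  print('tip px',proj(c,tip),'slot px',proj(c,slot),proj(c,slot+xs*.005),proj(c,slot-xs*.005))
zoom(c,'w12z',285,160,345,205,13)
ct=grab('top');zoom(ct,'t3',320,130,380,190,10)
"
```

```text
t 9.93 tip xyz(slot) [ 0.49 -0.42 17.27] F(slot) [ 0.   0.2 -0.7] axis [-0.002 -0.002] open 0.0138
tip px [317.85083415 194.5919112 ] slot px [317.23425609 188.03087556] [317.25375761 182.28006478] [317.21490473 193.71009092]
t 9.98 tip xyz(slot) [ 0.21 -0.55 17.19] F(slot) [-0.7  0.2 -0.2] axis [-0.001 -0.002] open 0.0136
tip px [317.84028343 194.60284968] slot px [317.06625372 187.7501855 ] [317.08263417 181.99360567] [317.05002208 193.43526972]
t 10.03 tip xyz(slot) [ 0.   -0.54 16.96] F(slot) [-0.9  0.4 -1.1] axis [-0.001 -0.002] open 0.0137
tip px [317.82142883 194.60763067] slot px [317.06487767 187.61425458] [317.07917573 181.85012744] [317.05070264 193.30684977]
```

View pics/w12z.png

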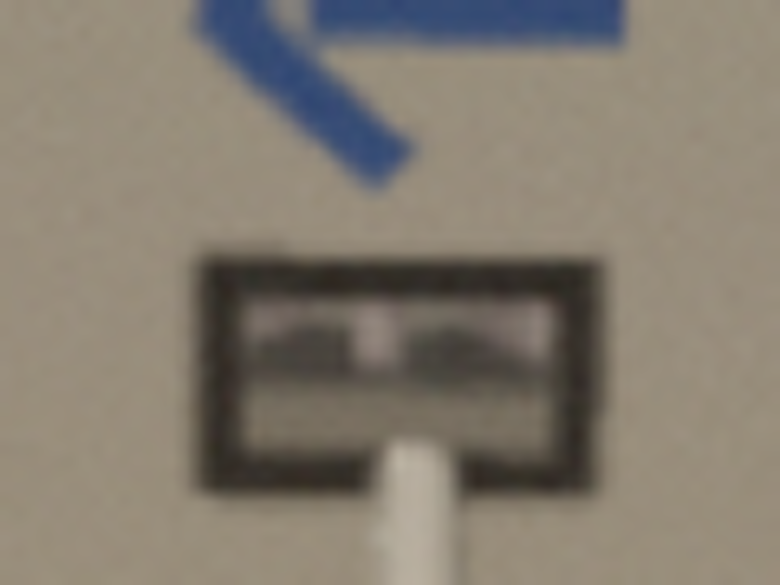

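The tooth shows at col ≈375 in the zoomed slot (slot centre ≈ 399), so it sits about 1.6 mm left of centre. The gap to its right is centred near y = -3.5 mm, and the slot lies about 1.5 mm further down the slope than my model, so I'll correct for that.

```bash
cat >> h.py <<'E'
slot=slot+.0004*ys-.0015*xs
def at(y,d,x=0): goto(slot+xs*x/1000+ys*y/1000-zs*d/1000+zs*L,Rslot)
E
python3 -c "
from h import *
tipslot();at(-3.7,-4);at(-3.7,8)"
```

```text
t 10.13 tip xyz(slot) [ 1.33 -0.8  16.39] F(slot) [-0.  -0.   0.5] axis [-0.001 -0.001] open 0.0138
t 10.13 mm [-1.4  3.  12.4] dr [0.001 0.001 0.001] rows>= 1.0
t 10.13 mm [-1.4  3.  24.4] dr [0.001 0.001 0.001] rows>= 1.0
```

Emit:
move_arm:
  translation:
    - [-1.4, 3, 6]
    - [-1.4, 3, 12.5]
    - [-1.4, 3, 12.5]
    - [-1.4, 3, 12.5]
    - [-1.4, 3, 12.5]
  dr:
    - [0, 0, 0]
    - [0, 0, 0]
    - [0, 0, 0]
    - [0, 0, 0]
    - [0, 0, 0]

```text
t: 10.55
eef_pos: [0.5915, -0.1591, 0.1801]
tcp_rot: [0.714, 0.611, 0.26, -0.221]
force: [-0.5, 0.0, -0.2]
opening: 0.014
```

```bash
python3 -c "
from h import *
tipslot();c=grab('wrist');tipslot()
zoom(c,'w13z',285,165,345,210,13)
"
```

```text
t 10.55 tip xyz(slot) [-0.04 -3.67  3.76] F(slot) [-0.2  0.5 -0.1] axis [-0.001 -0.001] open 0.0140
t 10.60 tip xyz(slot) [-0.03 -3.78  3.9 ] F(slot) [-0.1  0.1 -1.6] axis [-0.001 -0.001] open 0.0136
```

View pics/w13z.png

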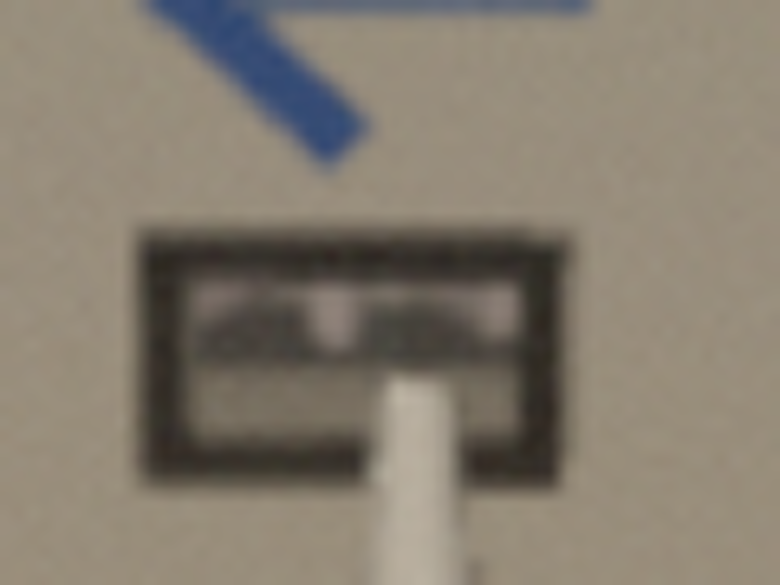

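Tip (417,378 in the zoom) sits over the mouth at y ≈ -3.7 mm and is aligned across the slot. I insert.

Emit:
move_arm:
  translation:
    - [0, 0, 4]
    - [0, 0, 8]
    - [0, 0, 12]
    - [0, 0, 12]
    - [0, 0, 12]
  dr:
    - [0, 0, 0]
    - [0, 0, 0]
    - [0, 0, 0]
    - [0, 0, 0]
    - [0, 0, 0]

```text
t: 11.02
eef_pos: [0.5927, -0.1513, 0.1709]
tcp_rot: [0.714, 0.611, 0.26, -0.222]
force: [-0.5, 0.3, -0.6]
opening: 0.0139
```

```bash
python3 -c "
from h import *
tipslot();c=grab('wrist');tipslot()
zoom(c,'w14z',275,150,355,210,9.7)
"
```

```text
t 11.02 tip xyz(slot) [ 0.1  -3.56 -8.43] F(slot) [-0.2  0.6 -0.6] axis [-0.001 -0.001] open 0.0139
t 11.07 tip xyz(slot) [ 0.08 -3.69 -8.18] F(slot) [ 0.4  0.2 -0.7] axis [-0.001 -0.001] open 0.0142
```

View pics/w14z.png

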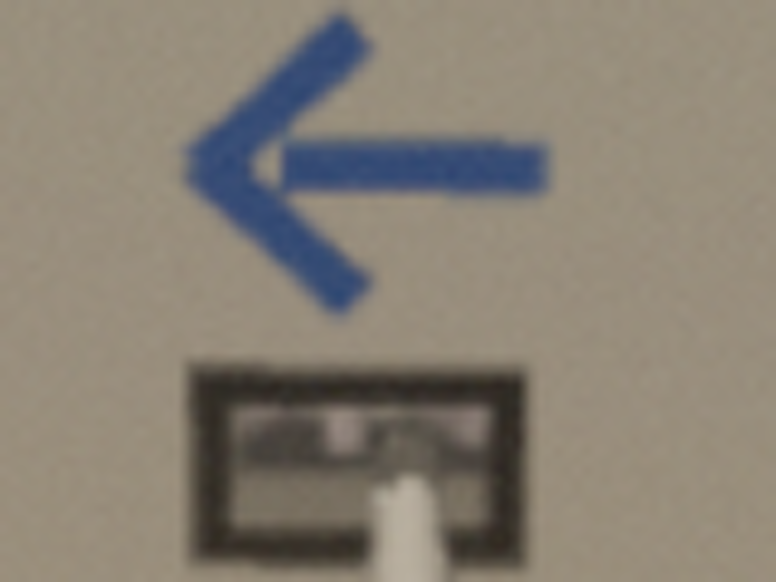

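The tip is in the slot with no contact force. On to depth ~19.

Emit:
move_arm:
  translation:
    - [0, 0, 4]
    - [0, 0, 7]
    - [0, 0, 10]
    - [0, 0, 11]
    - [0, 0, 11]
  dr:
    - [0, 0, 0]
    - [0, 0, 0]
    - [0, 0, 0]
    - [0, 0, 0]
    - [0, 0, 0]

```text
t: 11.48
eef_pos: [0.5937, -0.1442, 0.1624]
tcp_rot: [0.714, 0.611, 0.26, -0.222]
force: [0.6, -0.0, -0.2]
opening: 0.0139
```

```bash
python3 -c "
from h import *
tipslot()
"
```

```text
t 11.48 tip xyz(slot) [  0.15  -3.51 -19.56] F(slot) [-0.1 -0.6 -0.2] axis [-0.001 -0.   ] open 0.0139
```

Emit:
move_arm:
  translation:
    - [0, -2, 0]
    - [0, -4, 0]
    - [0, -6, 0]
    - [0, -8, 0]
    - [0, -10, 0]
    - [0, -10.5, 0]
  dr:
    - [0, 0, 0]
    - [0, 0, 0]
    - [0, 0, 0]
    - [0, 0, 0]
    - [0, 0, 0]
    - [0, 0, 0]

```text
t: 11.98
eef_pos: [0.5831, -0.1426, 0.1625]
tcp_rot: [0.714, 0.611, 0.26, -0.222]
force: [1.4, -2.0, 0.1]
opening: 0.0137
```

```bash
python3 -c "
from h import *
tipslot();c=grab('wrist');tipslot()
zoom(c,'w15z',275,140,395,220,6.5)
"
```

```text
t 11.98 tip xyz(slot) [  0.15   7.2  -19.37] F(slot) [-1.2 -1.7  1.2] axis [-0.001 -0.001] open 0.0137
t 12.03 tip xyz(slot) [  0.15   7.16 -19.33] F(slot) [ 0.1 -1.8  1. ] axis [-0.001 -0.001] open 0.0134
```

View pics/w15z.png

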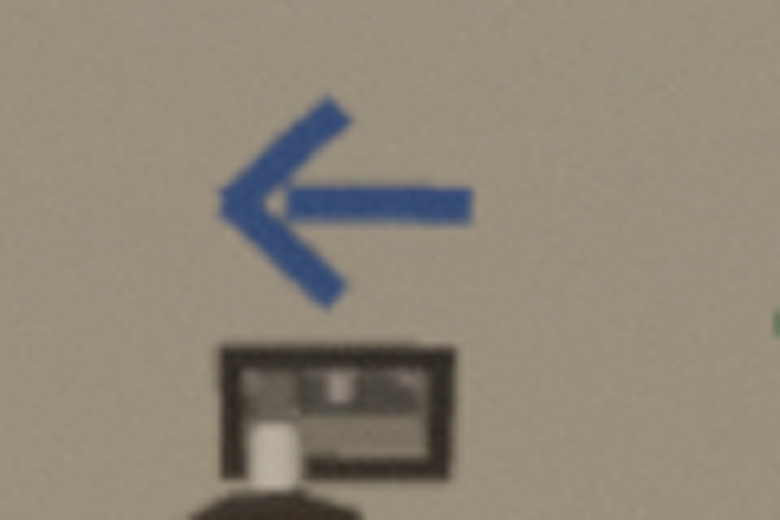

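The tooth has been pushed and the next one shows at slot centre. I withdraw above the teeth, step back and reinsert.

Emit:
move_arm:
  translation:
    - [0, 0.3, -4]
    - [0, 0.3, -8]
    - [0, 0.3, -10]
    - [0, 0.3, -10]
    - [0, 4, -10]
    - [0, 8, -10]
    - [0, 12, -10]
    - [0, 12, -10]
    - [0, 12, -10]
  dr:
    - [0, 0, 0]
    - [0, 0, 0]
    - [0, 0, 0]
    - [0, 0, 0]
    - [0, 0, 0]
    - [0, 0, 0]
    - [0, 0, 0]
    - [0, 0, 0]
    - [0, 0, 0]

```text
t: 12.78
eef_pos: [0.5942, -0.1508, 0.17]
tcp_rot: [0.714, 0.611, 0.26, -0.222]
force: [-1.1, -0.1, -0.1]
opening: 0.0138
```

```bash
python3 -c "
from h import *
tipslot();c=grab('wrist');tipslot()
zoom(c,'w16z',275,120,435,230,4.9);zoom(c,'w16y',275,170,335,215,13)
"
```

```text
t 12.78 tip xyz(slot) [ 0.11 -4.99 -9.58] F(slot) [-0.3  1.   0.1] axis [-0.001 -0.   ] open 0.0138
t 12.83 tip xyz(slot) [ 0.1  -4.82 -9.53] F(slot) [-1.3 -0.4 -0.2] axis [-0.001 -0.   ] open 0.0141
```

View pics/w16z.png

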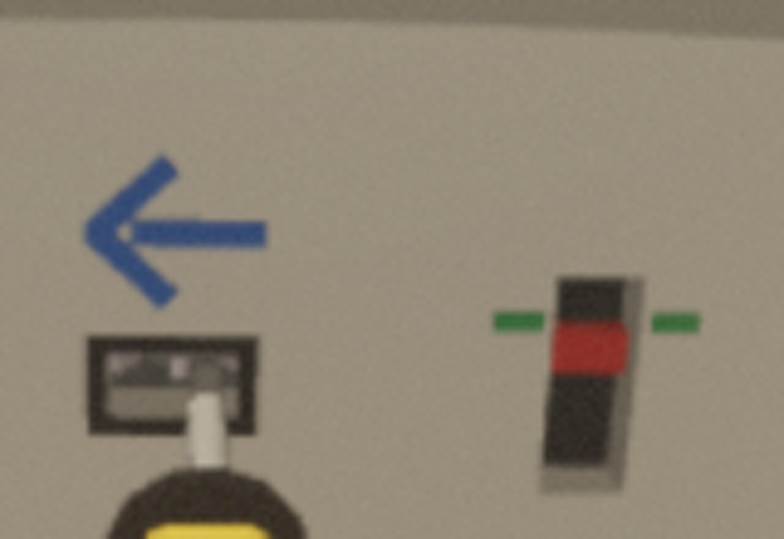

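View pics/w16y.png

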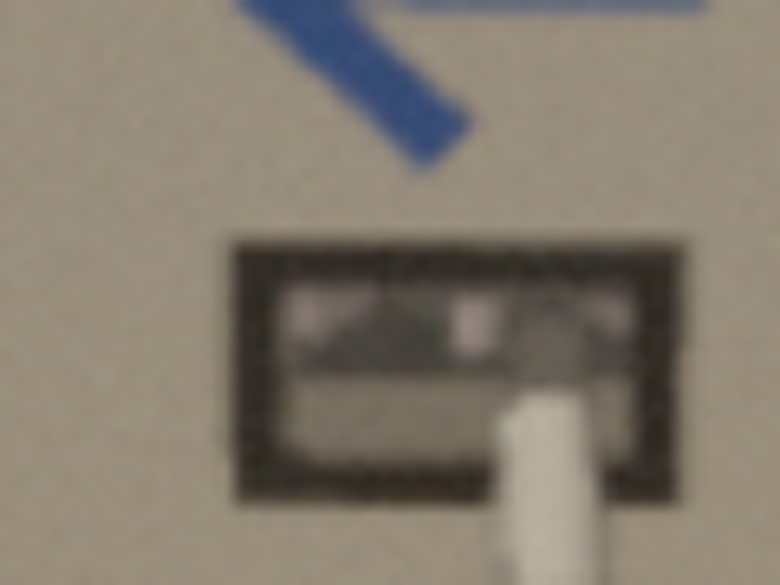

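Marker advanced about 3 mm (offset 8.6 → 5.5 px). The next tooth sits slightly right of centre, so I shift 1 mm further right, insert and push.

Emit:
move_arm:
  translation:
    - [0, 1, 0]
    - [0, 1, 4]
    - [0, 1, 7]
    - [0, 1, 9.7]
    - [0, 1, 9.7]
  dr:
    - [0, 0, 0]
    - [0, 0, 0]
    - [0, 0, 0]
    - [0, 0, 0]
    - [0, 0, 0]

```text
t: 13.25
eef_pos: [0.5958, -0.1442, 0.1621]
tcp_rot: [0.714, 0.611, 0.26, -0.222]
force: [-0.8, -1.1, -0.4]
opening: 0.0138
```

```bash
python3 -c "
from h import *
tipslot()"
```

```text
t 13.25 tip xyz(slot) [  0.19  -5.46 -19.97] F(slot) [-1.2  0.6  0.5] axis [-0.  0.] open 0.0138
```

Free in the gap, so I push left to y = +7.

Emit:
move_arm:
  translation:
    - [0, -2, 0]
    - [0, -4, 0]
    - [0, -6, 0]
    - [0, -8, 0]
    - [0, -10, 0]
    - [0, -12, 0]
    - [0, -12.5, 0]
  dr:
    - [0, 0, 0]
    - [0, 0, 0]
    - [0, 0, 0]
    - [0, 0, 0]
    - [0, 0, 0]
    - [0, 0, 0]
    - [0, 0, 0]

```text
t: 13.83
eef_pos: [0.5832, -0.1423, 0.1623]
tcp_rot: [0.714, 0.611, 0.26, -0.222]
force: [3.0, -0.9, 0.1]
opening: 0.0136
```

```bash
python3 -c "
from h import *
tipslot()"
```

```text
t 13.83 tip xyz(slot) [  0.18   7.3  -19.74] F(slot) [-0.3 -3.1  0.4] axis [-0.  0.] open 0.0136
```

Emit:
move_arm:
  translation:
    - [0, 0.3, -4]
    - [0, 0.3, -8]
    - [0, 0.3, -10]
    - [0, 0.3, -10]
    - [0, 4, -10]
    - [0, 8, -10]
    - [0, 12.5, -10]
    - [0, 12.5, -10]
    - [0, 12.5, -10]
  dr:
    - [0, 0, 0]
    - [0, 0, 0]
    - [0, 0, 0]
    - [0, 0, 0]
    - [0, 0, 0]
    - [0, 0, 0]
    - [0, 0, 0]
    - [0, 0, 0]
    - [0, 0, 0]

```text
t: 14.58
eef_pos: [0.5948, -0.1505, 0.1697]
tcp_rot: [0.714, 0.611, 0.26, -0.222]
force: [0.0, 0.2, -0.8]
opening: 0.0137
```

```bash
python3 -c "
from h import *
tipslot();c=grab('wrist');tipslot()
zoom(c,'w17z',275,120,435,230,4.9);zoom(c,'w17y',275,170,335,215,13)
"
```

```text
t 14.58 tip xyz(slot) [  0.12  -5.41 -10.04] F(slot) [-0.4  0.  -0.7] axis [-0.     0.001] open 0.0137
t 14.63 tip xyz(slot) [  0.17  -5.24 -10.01] F(slot) [-0.4 -0.6 -1. ] axis [-0.     0.001] open 0.0138
```

View pics/w17z.png

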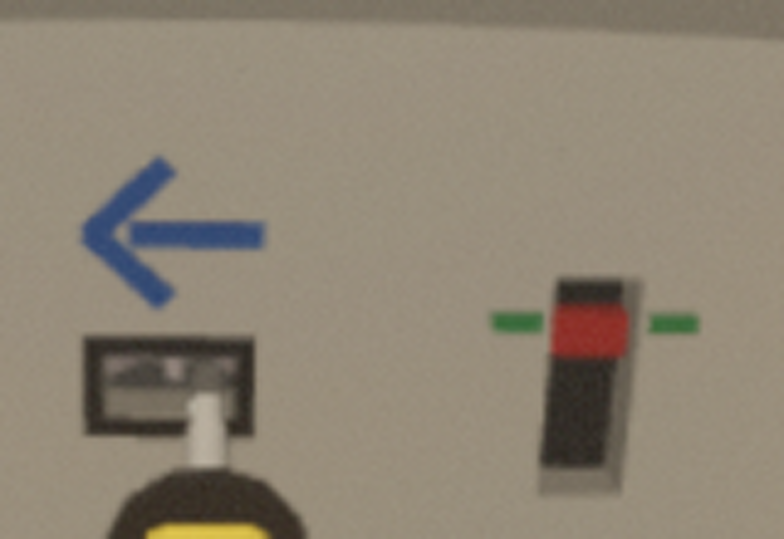

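View pics/w17y.png

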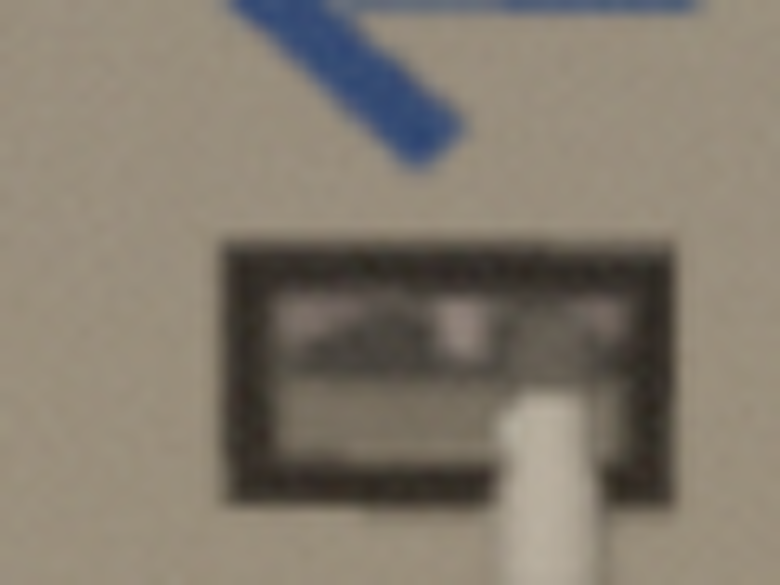

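Marker moved another ~3 mm; about 1.5 mm apparent offset (plus parallax) remains. I take the next stroke in smaller checks.

Emit:
move_arm:
  translation:
    - [0, 0.5, 0]
    - [0, 0.5, 4]
    - [0, 0.5, 7]
    - [0, 0.5, 9.7]
    - [0, 0.5, 9.7]
  dr:
    - [0, 0, 0]
    - [0, 0, 0]
    - [0, 0, 0]
    - [0, 0, 0]
    - [0, 0, 0]

```text
t: 15.05
eef_pos: [0.5959, -0.1439, 0.1618]
tcp_rot: [0.714, 0.611, 0.26, -0.222]
force: [-0.1, -0.3, -1.6]
opening: 0.0138
```

Emit:
move_arm:
  translation:
    - [0, -2, 0]
    - [0, -4, 0]
    - [0, -6, 0]
    - [0, -8, 0]
    - [0, -8, 0]
  dr:
    - [0, 0, 0]
    - [0, 0, 0]
    - [0, 0, 0]
    - [0, 0, 0]
    - [0, 0, 0]

```text
t: 15.47
eef_pos: [0.5877, -0.1428, 0.162]
tcp_rot: [0.714, 0.611, 0.26, -0.222]
force: [1.0, -0.2, -0.3]
opening: 0.0138
```

```bash
python3 -c "
from h import *
tipslot()"
```

```text
t 15.47 tip xyz(slot) [  0.28   2.84 -20.12] F(slot) [-0.3 -1.  -0.2] axis [-0.     0.001] open 0.0138
```

Emit:
move_arm:
  translation:
    - [0, -1, 0]
    - [0, -2, 0]
    - [0, -2.5, 0]
  dr:
    - [0, 0, 0]
    - [0, 0, 0]
    - [0, 0, 0]

```text
t: 15.72
eef_pos: [0.5852, -0.1424, 0.1621]
tcp_rot: [0.714, 0.611, 0.26, -0.222]
force: [3.7, -0.3, -0.9]
opening: 0.0139
```

Emit:
move_arm:
  translation:
    - [0, -1, 0]
    - [0, -1.8, 0]
    - [0, -1.8, 0]
  dr:
    - [0, 0, 0]
    - [0, 0, 0]
    - [0, 0, 0]

```text
t: 15.97
eef_pos: [0.5833, -0.1422, 0.1621]
tcp_rot: [0.714, 0.611, 0.26, -0.222]
force: [1.9, -0.6, -0.7]
opening: 0.0137
```

```bash
python3 -c "
from h import *
tipslot();c=grab('wrist');tipslot()
zoom(c,'w18z',275,120,435,230,4.9);zoom(c,'w18y',275,170,335,215,13)
"
```

```text
t 15.97 tip xyz(slot) [  0.26   7.29 -19.99] F(slot) [-0.7 -2.  -0.3] axis [-0.     0.001] open 0.0137
t 16.02 tip xyz(slot) [  0.26   7.29 -19.99] F(slot) [-0.5 -2.   0.9] axis [-0.     0.001] open 0.0137
```

View pics/w18z.png

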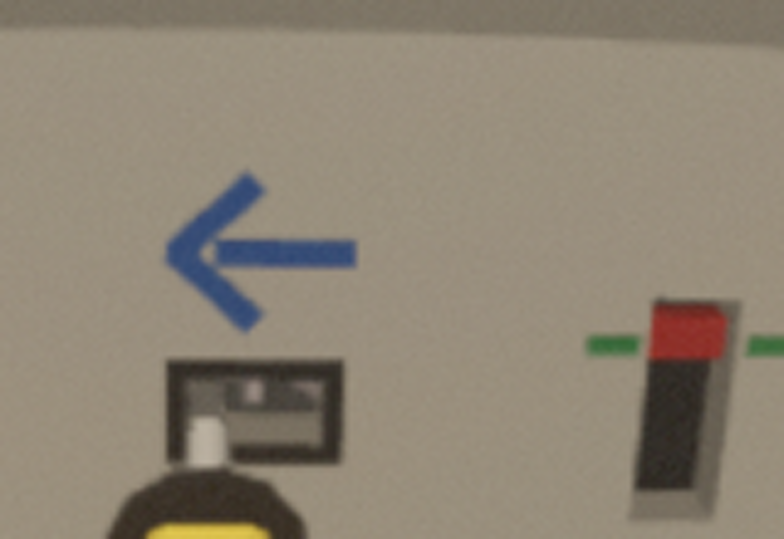

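No stop felt yet. I go for another stroke and feel for the hard stop.

Emit:
move_arm:
  translation:
    - [0, 0.3, -4]
    - [0, 0.3, -8]
    - [0, 0.3, -10]
    - [0, 0.3, -10]
    - [0, 4, -10]
    - [0, 8, -10]
    - [0, 13, -10]
    - [0, 13, -10]
    - [0, 13, -10]
    - [0, 13, -6]
    - [0, 13, -3]
    - [0, 13, 0]
    - [0, 13, 0]
  dr:
    - [0, 0, 0]
    - [0, 0, 0]
    - [0, 0, 0]
    - [0, 0, 0]
    - [0, 0, 0]
    - [0, 0, 0]
    - [0, 0, 0]
    - [0, 0, 0]
    - [0, 0, 0]
    - [0, 0, 0]
    - [0, 0, 0]
    - [0, 0, 0]
    - [0, 0, 0]

```text
t: 17.1
eef_pos: [0.5959, -0.1436, 0.1615]
tcp_rot: [0.714, 0.611, 0.26, -0.223]
force: [1.4, 0.5, -1.3]
opening: 0.0134
```

```bash
python3 -c "
from h import *
tipslot()"
```

```text
t 17.10 tip xyz(slot) [  0.34  -5.27 -20.77] F(slot) [-0.3 -1.3 -1.5] axis [-0.     0.002] open 0.0134
```

Emit:
move_arm:
  translation:
    - [0, -1.5, 0]
    - [0, -3, 0]
    - [0, -3, 0]
  dr:
    - [0, 0, 0]
    - [0, 0, 0]
    - [0, 0, 0]

```text
t: 17.35
eef_pos: [0.5932, -0.1432, 0.1618]
tcp_rot: [0.714, 0.611, 0.26, -0.222]
force: [5.2, 0.1, -3.1]
opening: 0.0139
```

```bash
python3 -c "
from h import *
tipslot()"
```

```text
t 17.35 tip xyz(slot) [  0.52  -2.68 -20.59] F(slot) [-1.3 -5.1 -3. ] axis [0.    0.001] open 0.0139
```

Emit:
move_arm:
  translation:
    - [0, -1, 0]
    - [0, -1, 0]
  dr:
    - [0, 0, 0]
    - [0, 0, 0]

```text
t: 17.52
eef_pos: [0.5927, -0.1432, 0.1621]
tcp_rot: [0.714, 0.611, 0.261, -0.222]
force: [7.0, 0.6, -3.2]
opening: 0.0139
```

```bash
python3 -c "
from h import *
tipslot();c=grab('wrist');tipslot()
zoom(c,'w19z',275,120,435,230,4.9);zoom(c,'w19y',275,170,335,215,13)
"
```

```text
t 17.52 tip xyz(slot) [  0.65  -2.44 -20.31] F(slot) [-0.7 -6.8 -3.5] axis [ 0.    -0.001] open 0.0139
t 17.57 tip xyz(slot) [  0.68  -2.44 -20.32] F(slot) [-1.  -6.1 -3.6] axis [ 0.    -0.001] open 0.0138
```

View pics/w19z.png

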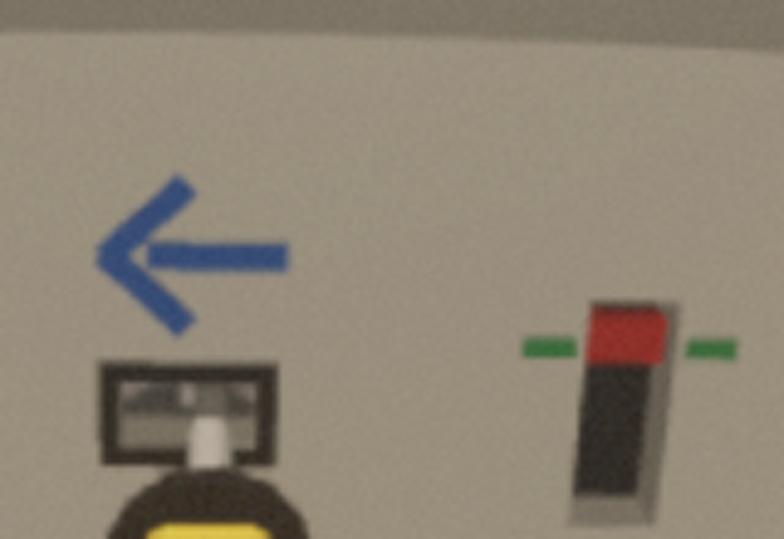

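View pics/w19y.png

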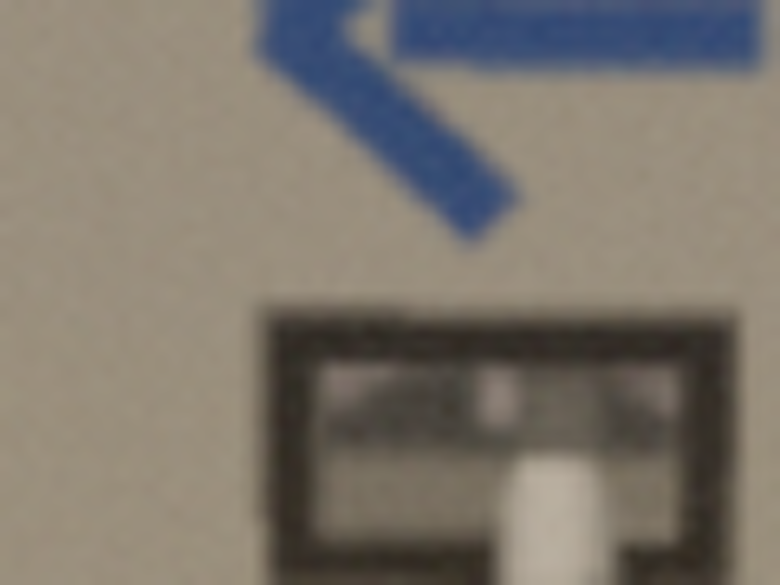

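Force is rising while the tip stalls and the marker is unchanged, so this is probably the stop. I press a little more to confirm.

Emit:
move_arm:
  translation:
    - [0, -1, 0]
    - [0, -2, 0]
    - [0, -2, 0]
  dr:
    - [0, 0, 0]
    - [0, 0, 0]
    - [0, 0, 0]

```text
t: 17.82
eef_pos: [0.5918, -0.1432, 0.1625]
tcp_rot: [0.714, 0.611, 0.262, -0.22]
force: [11.7, 1.5, -6.0]
opening: 0.0138
```

```bash
python3 -c "
from h import *
tipslot();c=grab('wrist');tipslot()
zoom(c,'w20z',345,150,435,230,8.5)
ct=grab('top');zoom(ct,'t4',320,130,380,190,10)
np.save('w20.npy',c['color']); 
for n in [7]: pass
"
```

```text
t 17.82 tip xyz(slot) [  0.84  -1.79 -19.93] F(slot) [ -1.3 -11.3  -6.7] axis [ 0.    -0.004] open 0.0138
t 17.87 tip xyz(slot) [  0.88  -1.83 -19.96] F(slot) [ -1.8 -11.   -7.5] axis [ 0.    -0.004] open 0.0138
```

View pics/w20z.png

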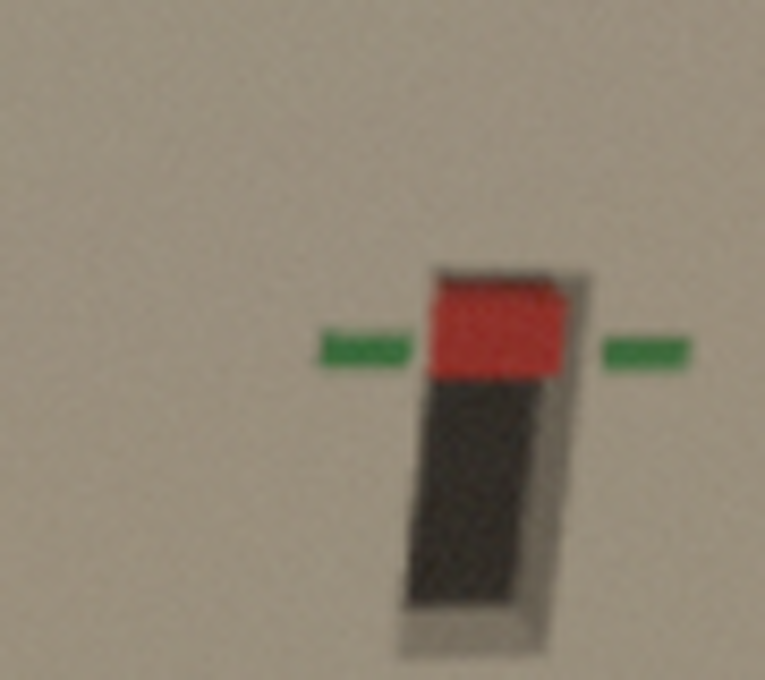

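Force rose to 11 N with neither wheel nor marker moving, so this is the hard stop. The marker-to-green offsets in both axes match a ~3 mm recess, which means home. I ease off and withdraw.

Emit:
move_arm:
  translation:
    - [0, 1, 0]
    - [0, 1.8, -1]
    - [0, 1.8, -4]
    - [0, 1.8, -8]
    - [0, 1.8, -14]
    - [0, 1.8, -24]
    - [0, 1.8, -40]
    - [0, 1.8, -60]
    - [0, 1.8, -60]
    - [0, 1.8, -60]
  dr:
    - [0, 0, 0]
    - [0, 0, 0]
    - [0, 0, 0]
    - [0, 0, 0]
    - [0, 0, 0]
    - [0, 0, 0]
    - [0, 0, 0]
    - [0, 0, 0]
    - [0, 0, 0]
    - [0, 0, 0]

```text
t: 18.75
eef_pos: [0.5876, -0.1824, 0.2089]
tcp_rot: [0.714, 0.611, 0.262, -0.22]
force: [-0.8, -0.0, -0.8]
opening: 0.0137
```

```bash
python3 -c "
from h import *
tipslot();c=grab('wrist','w21');tipslot()
zoom(c,'w21z',265,110,425,220,4.9)
at(-45,-45,-60)
"
```

```text
t 18.75 tip xyz(slot) [ 0.4  -3.98 41.01] F(slot) [-0.6  0.8 -0.5] axis [-0.    -0.005] open 0.0137
t 18.80 tip xyz(slot) [ 0.51 -3.55 40.07] F(slot) [-0.9 -0.5 -0.9] axis [ 0.    -0.004] open 0.0139
t 18.8 mm [-60.6  41.7  -4.8] dr [ 0.004 -0.     0.004] rows>= 2.0
```

View pics/w21z.png

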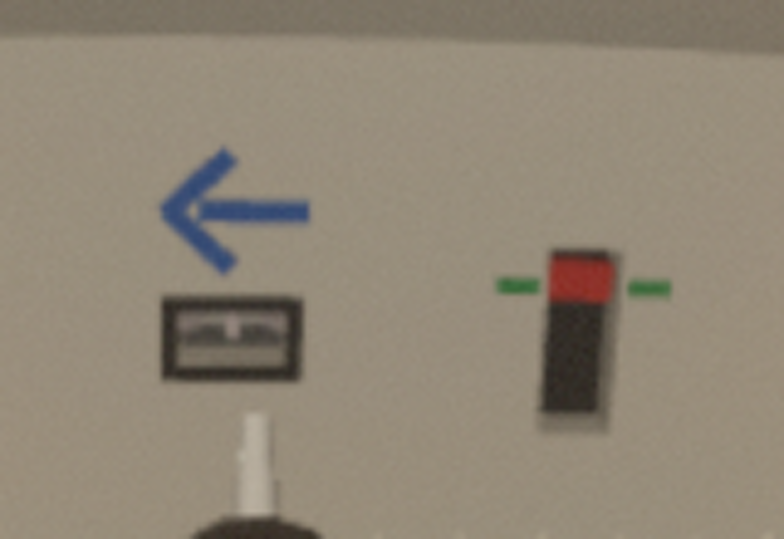

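Emit:
move_arm:
  translation:
    - [-20, 20, -10]
    - [-40, 35, -10]
    - [-60, 45, -10]
    - [-60, 45, -10]
    - [-60, 45, -10]
  dr:
    - [0, 0, 0]
    - [0, 0, 0]
    - [0, 0, 0]
    - [0, 0, 0]
    - [0, 0, 0]

```text
t: 19.22
eef_pos: [0.6237, -0.2403, 0.1754]
tcp_rot: [0.714, 0.61, 0.261, -0.222]
force: [-1.0, 0.5, -0.5]
opening: 0.0137
```

```bash
python3 -c "
from h import *
tipslot();c=grab('wrist','w22')
P=np.array(c['pose']);r=P[:3,3]-slot;print('cam in slot',r@xs,r@ys,r@zs)
win=slot+xs*.008-ys*.065;u,v=proj(c,win).astype(int);print(u,v)
zoom(c,'w22z',max(u-50,0),max(v-35,0),u+50,v+35,7.8)
"
```

```text
t 19.22 tip xyz(slot) [-60.42 -48.27  48.46] F(slot) [-0.1  1.  -0.6] axis [ 0.002 -0.002] open 0.0137
cam in slot 0.020852472824173313 -0.04678338614406372 0.2743852376194225
336 102
```

View pics/w22z.png

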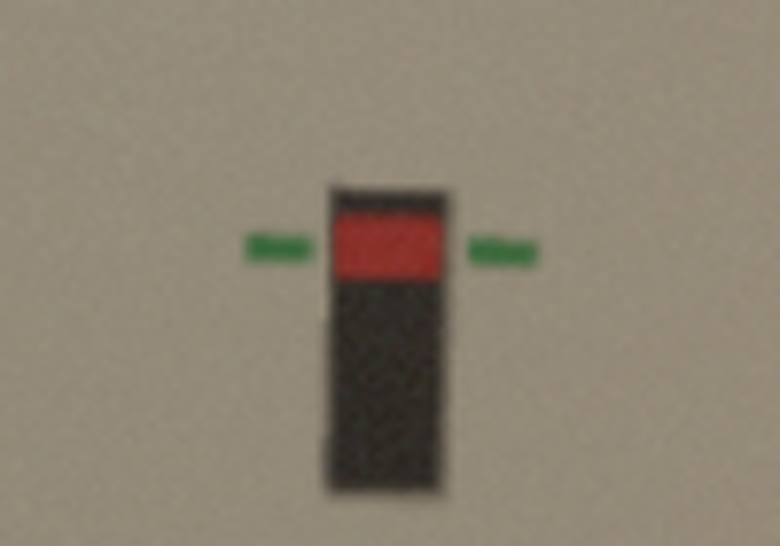

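View pics/w22.png

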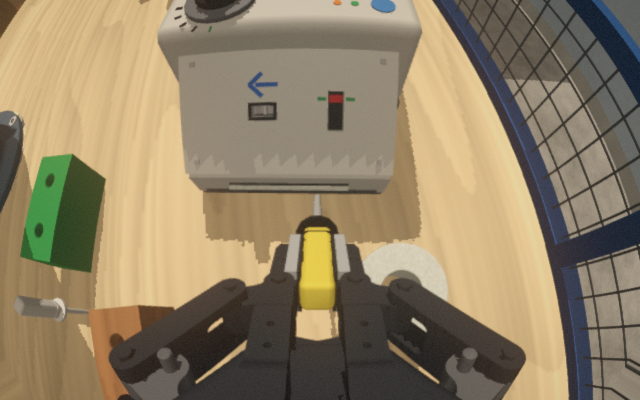

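Camera is near-perpendicular here: the marker (row 246) sits between the green marks (row 250), within ~0.4 mm. It is home. Now I return the tool.

```bash
python3 -c "
from h import *
R0=frame([0,0,-1],[.996,.0896,0])
goto([.4415,-.2757,.27],R0)
"
```

```text
t 19.27 mm [  11.7 -174.  -113. ] dr [ 0.09  -0.695 -0.235] rows>= 6.0
```

Emit:
move_arm:
  translation:
    - [2, -10, -35]
    - [3, -35, -60]
    - [5, -65, -80]
    - [7, -95, -95]
    - [9, -125, -105]
    - [11.7, -150, -113]
    - [11.7, -174, -113]
    - [11.7, -174, -113]
    - [11.7, -174, -113]
    - [11.7, -174, -113]
  dr:
    - [0, 0, 0]
    - [0.01, -0.1, -0.03]
    - [0.03, -0.2, -0.07]
    - [0.04, -0.3, -0.1]
    - [0.05, -0.41, -0.14]
    - [0.07, -0.52, -0.18]
    - [0.08, -0.62, -0.21]
    - [0.09, -0.695, -0.235]
    - [0.09, -0.695, -0.235]
    - [0.09, -0.695, -0.235]

```text
t: 20.1
eef_pos: [0.4415, -0.274, 0.2713]
tcp_rot: [0.674, 0.739, 0.001, 0.001]
force: [0.3, -0.8, -1.2]
opening: 0.0138
```

```bash
python3 -c "
from h import *
s=robot.get_state();c=grab('wrist','w23')
M=R.from_quat(s['tcp_rot']).as_matrix();tip=s['eef_pos']+L*M[:,2];print(s['t'],s['eef_pos'],M[:,1:],'tip',tip,proj(c,tip))
zoom(c,'w23z',260,140,370,220,7)
R0=frame([0,0,-1],[.996,.0896,0]);goto([.4415,-.2757,.20],R0)
"
```

```text
20.1 [ 0.44146984 -0.27401236  0.27129159] [[ 0.99584314  0.00231005]
 [ 0.09105331  0.00104476]
 [ 0.00239558 -0.99999679]] tip [ 0.44171771 -0.27390026  0.16399194] [318.05509044 194.66963517]
t 20.15 mm [-1.  -0.4 70.6] dr [ 0.001 -0.002  0.   ] rows>= 2.0
```

View pics/w23z.png

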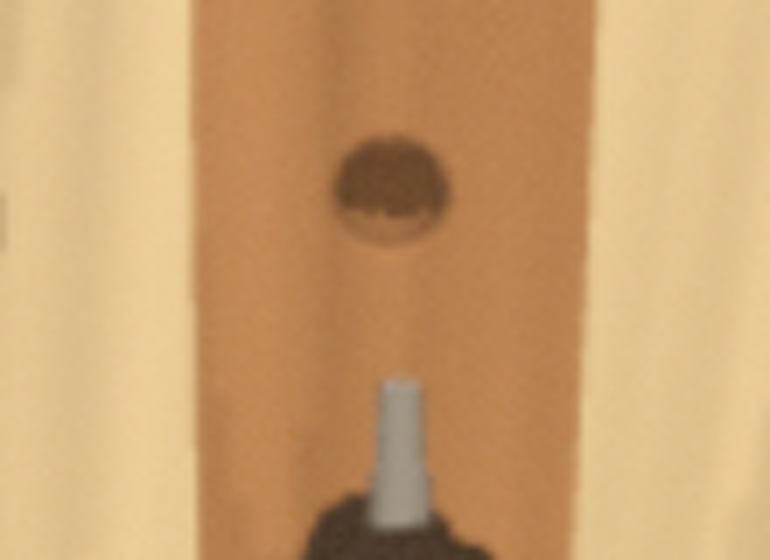

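```bash
python3 -c "
from h import *
c=grab('wrist');print(plane(c,315.7,167.1,.075));s=robot.get_state();print(s['eef_pos'])
"
```

```text
[ 0.44003177 -0.27584932  0.075     ]
[ 0.44183226 -0.27541208  0.27006339]
```

Emit:
move_arm:
  translation:
    - [-0.4, -1, 25]
    - [-0.4, -1, 55]
    - [-0.4, -1, 80]
    - [-0.4, -1, 90]
    - [-0.4, -1, 105]
    - [-0.4, -1, 105]
    - [-0.4, -1, 105]
  dr:
    - [0, 0, 0]
    - [0, 0, 0]
    - [0, 0, 0]
    - [0, 0, 0]
    - [0, 0, 0]
    - [0, 0, 0]
    - [0, 0, 0]

```text
t: 20.78
eef_pos: [0.441, -0.2759, 0.165]
tcp_rot: [0.675, 0.738, 0.001, -0.002]
force: [-0.1, 0.3, -0.1]
opening: 0.0138
```

```bash
python3 -c "
from h import *
s=robot.get_state();c=grab('wrist','w24');print(s['eef_pos'],s['force'])
zoom(c,'w24z',260,120,370,220,6)
"
```

```text
[ 0.44097837 -0.27587539  0.16499444] [-0.07656592  0.33911319 -0.10215208]
```

View pics/w24z.png

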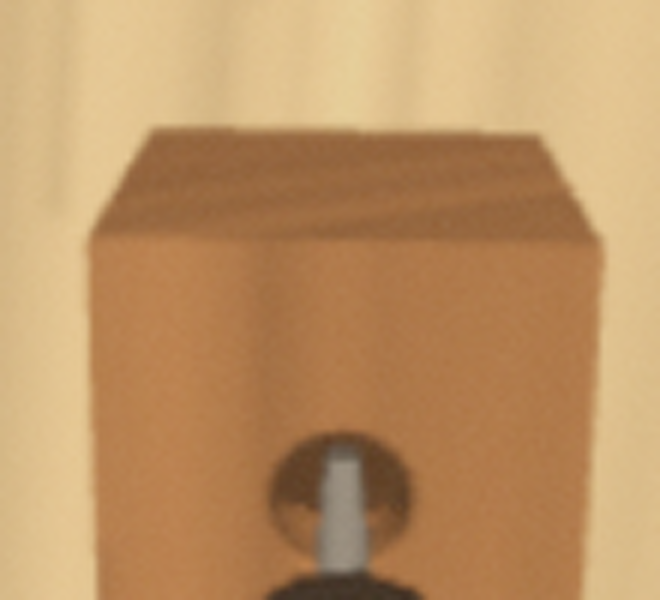

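The tip is inside the hole, centred. I lower the remaining ~47 mm.

Emit:
move_arm:
  translation:
    - [0, 0, 15]
    - [0, 0, 30]
    - [0, 0, 40]
    - [0, 0, 44]
    - [0, 0, 46.5]
    - [0, 0, 46.5]
    - [0, 0, 46.5]
  dr:
    - [0, 0, 0]
    - [0, 0, 0]
    - [0, 0, 0]
    - [0, 0, 0]
    - [0, 0, 0]
    - [0, 0, 0]
    - [0, 0, 0]

```text
t: 21.42
eef_pos: [0.4417, -0.2761, 0.1199]
tcp_rot: [0.675, 0.738, 0.001, -0.0]
force: [-0.0, 0.3, 0.2]
opening: 0.0135
```

```bash
python3 -c "
from h import *
s=robot.get_state();c=grab('wrist','w25');print(s['eef_pos'],s['force'])
zoom(c,'w25z',260,140,370,320,4)
"
```

```text
[ 0.44168151 -0.27611422  0.11991512] [-0.03787231  0.27146676  0.18653781]
```

View pics/w25z.png

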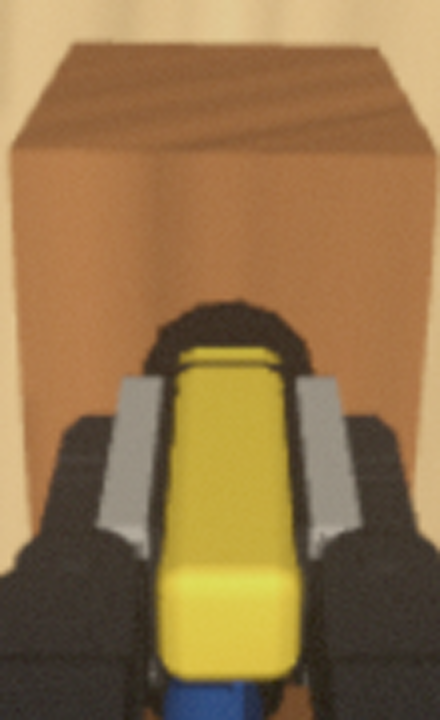

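Emit:
move_arm:
  translation:
    - [0, 0, 1.5]
    - [0, 0, 3]
    - [0, 0, 3]
    - [0, 0, 3]
  dr:
    - [0, 0, 0]
    - [0, 0, 0]
    - [0, 0, 0]
    - [0, 0, 0]

```text
t: 21.8
eef_pos: [0.4421, -0.2764, 0.1174]
tcp_rot: [0.675, 0.738, 0.001, 0.0]
force: [0.7, -1.6, 5.2]
opening: 0.0138
```

The collar is down (5 N). I release with a partial opening so as not to disturb anything, then go straight up.

Emit:
move_arm:
  translation:
    - [0, 0, 0]
    - [0, 0, 0]
    - [0, 0, 0]
    - [0, 0, 0]
    - [0, 0, -20]
    - [0, 0, -50]
    - [0, 0, -85]
    - [0, 0, -120]
    - [0, 0, -140]
    - [0, 0, -140]
    - [0, 0, -140]
  dr:
    - [0, 0, 0]
    - [0, 0, 0]
    - [0, 0, 0]
    - [0, 0, 0]
    - [0, 0, 0]
    - [0, 0, 0]
    - [0, 0, 0]
    - [0, 0, 0]
    - [0, 0, 0]
    - [0, 0, 0]
    - [0, 0, 0]
  jaw: 0.6

```text
t: 22.72
eef_pos: [0.4423, -0.277, 0.2583]
tcp_rot: [0.675, 0.738, 0.002, 0.001]
force: [-0.2, 0.7, -0.6]
opening: 0.0515
```

```bash
python3 -c "
from h import *
s=robot.get_state();c=grab('wrist','w26');print(s['t'],s['eef_pos'],s['force'])
ct=grab('top');zoom(ct,'t5',320,110,440,240,4.6);cs=grab('scene','s5')
"
```

```text
22.7167 [ 0.44226111 -0.2769606   0.25828495] [-0.19897955  0.73687693 -0.59956415]
```

View pics/w26.png

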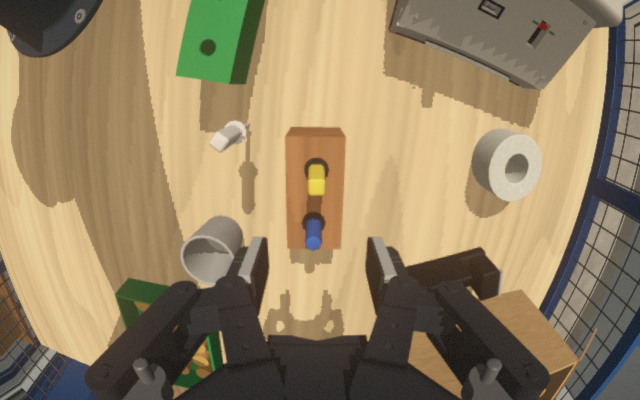

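View pics/s5.png

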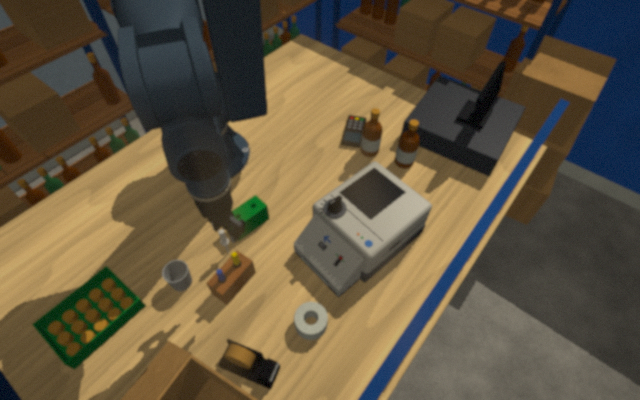

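The adjuster stands upright in its hole at (316,180), the blue tool is still in place, and the bystanders look unmoved. Handing in.

```bash
python3 -c "
from h import *
print(robot.close_job())"
```

```text
the job is handed in; nothing more can be done
None
```

The job is done and was handed in at about 23 s; the hand-in reports no verdict.

- **Knob:** I turned it anticlockwise until the moment jumped to -1.4 N m. Afterwards its white mark lined up with the zero tick.
- **Blade:** Three strokes of about one tooth each moved the blade. A fourth met the hard stop: the force rose to 11 N and neither the wheel nor the marker moved. After I withdrew the tool, a nearly square-on view showed the red marker between the green marks. It read about 0.4 mm past their line, which is inside the 0.8 mm tolerance.
- **Adjusting tool:** It is back in its original hole. It met the wood with 5 N at the same height as when I first gripped it. After release it stood upright with the gripper clear.
- **Other items:** The blue-handled tool is still in its hole, and by eye nothing else has moved; I took no measurements of those positions.

Two checks disagreed with my first estimates. The slot was about 1.5 mm further down the slope than I had calculated, and I corrected for that before inserting. The tool also tipped slightly in the grip while pressing on the stop, so the tip lagged the position I worked out from the arm by about 1–2 mm.

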